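# Turn a control panel over in the clamshell turnover cradle for wiring

### The job

The control panel waiting on the sloping rack has to be wired from the back. Lay it gently, relay side up, in the tray of the turnover cradle; squeeze the two latch tabs of the open cover frame together, swing the cover shut over the panel and let the tabs go so that both spring bolts sit in their recesses; then turn the cradle fully over with its crank, so that the panel's terminal side faces up. Do not drop the panel, and leave the bottle, the tin and the roll of tape standing where they are.

Things in the scene. Friction and masses are not known exactly. Their poses are not given: they have to be found in the camera images.
- panel: Control panel, loose: grey plate 104 (x) x 136 (y) x 4 mm, about 0.36 kg. Origin: middle of the plate's underside, z out of the front. Front: relay module in the middle, fittings under 20 mm high near the corners (x +-31, y +-35 mm). Back: dark green terminal board 60 x 80 mm, 12 mm proud. Starts on the rack, front up. May lie in the tray either way round (half a turn about z or not).
- relay (a point): Middle of the panel's white relay module, 31 mm above the panel's origin, axes as the panel's: the place to grip the panel. The module is 44 (x) x 40 (y) mm; its top is 46 mm above the panel's origin. The panel's front is bare for fingers beside the module's two y faces (fingers closing along y).
- stand: Fixed grey sloping rack, foot 110 x 150 mm, 105 mm high; origin: middle of the foot's underside. It rises to its +x at 0.60 rad from level, so the panel leans back, facing its -x (roughly the robot) and up. A lip 9 mm above the rails holds the lower edge, side plates 12 mm above them stand 4 mm beside the ends: lift the panel square off the slope. It stands left or right; the bin across.
- fixture: Fixed base of the turnover cradle: dark steel plate 200 (x) x 230 (y) x 12 mm with two aluminium uprights at y = +-105 mm, 157 mm high. Origin: middle of its underside. The cradle turns on trunnions in the uprights: axis along the fixture's y, 135 mm above the bench, straight above the origin.
- nest (a point): Middle of the tray's ledge, on the turning axis; z up out of the tray, x towards the cover's hinge. A seated panel has its origin here, x and y along these axes (or both reversed). Tray: frame 146 x 176 mm, window 92 x 124 mm, pocket 109 x 141 mm: 5 mm deep, then a sloping lead-in 4 mm wide up to the rim, 8 mm above the point. Keeper cheeks at x -73 to -49, y +-84 to +-92, 37 mm high.
- cradle (a joint): Turn of the cradle (tray, cover and crank together) about the trunnion axis, rad: 0 = tray facing up (start, on its stop), pi = fully over, on its stop. Increasing lifts the side facing the robot (the fixture's -x side) up, over the top and away to +x. A friction brake of about 1.4 N m (15 N at the crank) holds it wherever it is left.
- crank_grip (a point): Middle of the crank's black grip: a freely spinning round bar 17 mm thick, 57 mm long, along the fixture's y. It is 152 mm to +y of the fixture's middle and 95 mm from the turning axis: at cradle 0 on the -x side at the axis' height, at pi/2 straight above the axis, at pi on the +x side. Its outer end is 28 mm to +y of this point, the crank arm 29 mm to -y.
- cover (a joint): Opening of the cover relative to the tray, rad: 0 = shut, 1.57 = upright at the tray's far edge, 1.8 = back stop; starts at 1.55 to 1.75. Hinge friction about 0.14 N m holds it when near upright. The cover is an open aluminium frame 138 x 160 x 8 mm; shut, its padded sides lie 1.5 mm above the panel's margins and the relay stands up through its window.
- cover_hinge (a point): Middle of the cover's hinge line, at the tray's far edge: 75 mm to +x of the nest and 9 mm above it (nest axes). The line runs along the fixture's y. The point's axes turn with the cover (the nest's axes when it is shut); the frame extends to this point's -x.
- tabs (a point): Midway between the two latch tabs, 32 mm beyond the cover's free edge: where to hold them. In the cover_hinge frame at x -177, y 0, z +16 mm. The tabs are parallel steel plates 5 mm thick, 15 mm high, reaching 43 mm out from the free edge in the cover's plane; outer faces 67 mm apart free, 47 mm squeezed. Squeeze along the hinge line; they can be taken from above, cover upright or shut.
- bolt_left (a joint): Slide of the left (+y) spring bolt and its tab, m: 0 = out, its 8 mm round nose 10 mm beyond the cover's side; 0.010 = squeezed in fully. Spring 3.5 N out, 7 N in. Unless both are squeezed in, the bolts land on the keeper cheeks and the cover cannot shut. Let go with the cover shut, they spring into the recesses and lock it.
- bolt_right (a joint): The same for the right (-y) spring bolt and tab.
- parts_bin: Bystander, fixed: blue bin of spare relays 120 x 170 x 70 mm; origin at the middle of its underside.
- bottle: Bystander, loose: clear dispenser bottle with a white nozzle, 54 mm across, 160 mm high, standing; origin at the middle of its underside.
- tin: Bystander, loose: plain steel tin 72 mm across, 75 mm high, standing; origin at the middle of its underside.
- tape: Bystander, loose: roll of brown tape 94 mm across, 45 mm high, lying flat; origin at the middle of its underside.
Not all that is in view belongs to the job. Leave any turquoise look-alike of the panel alone.

How it is judged:
By the outcome, as a careful person would: the job done as asked, in the order asked, and still so for the second after the job is handed in, with the robot touching nothing.
It also fails if it takes over 72 s, if anything falls off the work surface, if the arm or the gripper's body presses on something with over 40 N, if the wrist force passes 120 N, or if a joint passes its speed limit or range.

### The arm

A 7-joint arm with a two-finger parallel gripper is mounted at the origin on the work surface. World frame = base frame: x ahead of the robot, y to its left, z up, the work surface at z = 0. Lengths are in m, angles in rad, forces in N, time in s.
With the tool pointing down it reaches from about 0.4 to 0.875 m from the base axis. Payload 19.3 kg.
Tool frame: the origin (TCP) lies on the centre line of the jaws, within the pads' length; the fingertips stand 14 mm ahead of it and the grasp point (between the pads) lies 5 mm behind it; z points along the fingers, y is the line along which they close (so a half turn about z gives the same grasp; the last joint's range is limited). The gripper opens to 85 mm and grips with 20 to 120 N. Pads are 22 mm wide; open, the fingers measure 114 mm over their backs; the gripper's body (76 mm by 85 mm) begins 54 mm behind the grasp point. The pads swing forward as they close: fully open they stand 13 mm farther back than shut.
Start: joints at [-1.227, 0.521, -0.036, 1.599, 0.021, 1.021, -0.113], TCP at [0.251, 0.572, 0.245] pointing down, gripper open.
Joint ranges: [-2.91, 2.91], [-0.3, 2.13], [-1.5, 1.42], [0.17, 2.43], [-1.26, 4.41], [0.16, 1.93], [-2.52, 2.52]. Speed limits (rad/s): [1.89, 1.89, 2.39, 2.39, 3.01, 3.01, 3.01].

### API

Orientations are given as a rotation vector (axis times angle).
In Python, from station import r gives the robot as it stands.
- The arm moves only by the tool drive_tool, never from a script. Its argument "series" is a list of rows, each an object with "rotation": the turn, a rotation vector about the tool's x, y, z in units of 6 degrees (1.0 is 6 degrees), a list of three; "slide": the shift along the tool's x, y, z in units of 40 mm (1.0 is 40 mm), a list of three; "jaw": the opening, from -1 (shut) to 1 (fully open), so that 0 is half open. A call has 1 to 20 rows; each row is the pose to reach, as a shift and turn from the pose commanded when the call began, along the tool's axes at that moment; what a row does not reach only later rows make up. A row lasts 1/10 s, in which the tool goes at most 50 mm and 8.59 degrees, less where a joint would pass 70% of its speed; a pose out of reach is approached as far as the arm can. A call with a gripper value outside its range is refused whole. The fingers move at their own pace and stop on an object; "grip_force" is the grip in N (left out, the last holds). Time passes only in rows, so rows that repeat a pose let the fingers close. It gives the time, the measured TCP pose, the force, the opening and the grip force at its end, in the units of the state.
- r.get_obs(): the state, without advancing time (a new reading comes with each control period).
- r.capture(name): name is "side" or "top"; returns a dict with "pixels" (480x640x3 uint8, red, green, blue), "depth" (480x640 float32, m along the optical axis (not along the pixel's ray), 0 where there is no reading), "K" (3x3 intrinsics, pixels), "T" (4x4, takes a point from camera to world coordinates). Camera axes: x right, y up, looking along -z (the intrinsics and any distortion apply to the point x, -y, -z); pixel columns grow to the right and rows downward; lengths in m; the calibration is good to about 2 mm. A picture is of the moment at which its call begins.
- r.finish_job(): hands the job in; it is judged then, once.
Trained networks look in a picture, given as the dict that the camera call returned (one of the last four; its "shot" number tells which), for a name from the list of things; names that differ only in an ending like _2 or _b are one class to them, and where a whole thing is asked for, a point or a joint stands for the part that bears it (a point fixed in the world has none). Each returns a list of dicts, best first, with "confidence" (0 to 1); they miss things now and then, are a little off and sometimes report something else, mostly with a low value. They report only what shows in the picture. A call takes as long as a camera call. They do not tell look-alikes from the thing itself.
- r.spot_in(picture, name): "box" ([centre column, centre row, width, height] in pixels, round what is visible of it).
- r.landmark_of(picture, name): "uv" ([column, row] in pixels: a listed point, or the origin of a listed thing).
The state is a dict: "time_s": time; "q": joint angles; "joint_vel": joint speeds; "joint_torque": joint torques, N m; "position": TCP position; "eef_rot": TCP orientation; "ft_force": force on the tool from outside, world axes, zero at the start; "wrist_torque": the same for the moment, N m; "opening": finger opening in m; "finger_force": force on a finger pad.
Only numpy, scipy, OpenCV 4.12 (cv2) and the standard library are available. Lean on these libraries where they do the work, as an engineer would, in place of code of your own. Each camera call takes 0.05 s, during which the arm holds its last target. There are 200 camera calls.

## Working session

There is one attempt and no reset: what is moved stays moved. The work goes in short steps, Python scripts to look and compute and a tool call to move; the robot and the scene stay as the last step left them, time stands still between calls to the robot, and variables do not carry over. Pictures are saved under pics/ and viewed, at most 10 in all, crops included, and the job is handed in when it is done.

Besides the shell and the picture viewer there is one more tool, called after "Call:" in YAML: its name, and indented under it one key for each argument. drive_tool: Moves the arm, as the interface text tells. Its arguments: {"type":"object","properties":{"series":{"type":"array"},"grip_force":{"type":"number"}},"required":["series"]}

```bash
ls; mkdir -p pics
cat > h.py <<'E'
import numpy as np, cv2
from scipy.spatial.transform import Rotation as R
from station import r
def save(p,n): cv2.imwrite('pics/'+n+'.png',cv2.cvtColor(p['pixels'],cv2.COLOR_RGB2BGR))
def w(p,uv,d=None):
    u,v=uv; K=p['K']
    if d is None:
        a=p['depth'][max(0,int(v)-2):int(v)+3,max(0,int(u)-2):int(u)+3]; a=a[a>0]; d=np.median(a) if a.size else np.nan
    c=np.array([(u-K[0,2])/K[0,0]*d,-(v-K[1,2])/K[1,1]*d,-d])
    return p['T'][:3,:3]@c+p['T'][:3,3]
def onz(p,uv,z):
    a=w(p,uv,1.0); o=p['T'][:3,3]; return o+(a-o)*(z-o[2])/(a[2]-o[2])
def cloud(p):
    v,u=np.mgrid[:480,:640]; d=p['depth']; K=p['K']
    c=np.stack([(u-K[0,2])/K[0,0]*d,-(v-K[1,2])/K[1,1]*d,-d],-1)
    return c@p['T'][:3,:3].T+p['T'][:3,3]
def proj(p,P):
    c=(np.asarray(P)-p['T'][:3,3])@p['T'][:3,:3]; K=p['K']
    return np.array([K[0,0]*c[0]/-c[2]+K[0,2],-K[1,1]*c[1]/-c[2]+K[1,2]])
E
python3 - <<'E'
from h import *
np.set_printoptions(precision=3,suppress=True)
for n in ('side','top'):
    p=r.capture(n); save(p,n+'0'); print(n,p['T'],p['K'],p.keys())
    for k in ['panel','relay','stand','fixture','nest','crank_grip','cover_hinge','tabs','parts_bin','bottle','tin','tape']:
        for q in r.landmark_of(p,k)[:3]:
            print(k,np.round(q['uv']),round(q['confidence'],2),w(p,q['uv']))
print(r.get_obs())
E
```

```text
pics
side [[ 0.747  0.42  -0.516 -0.411]
 [-0.665  0.489 -0.564 -1.133]
 [ 0.015  0.764  0.645  1.261]
 [ 0.     0.     0.     1.   ]] [[619.062   0.    326.061]
 [  0.    619.062 249.302]
 [  0.      0.      1.   ]] dict_keys(['pixels', 'depth', 'K', 'T', 'shot'])
panel [306. 371.] 0.94 [ 0.212 -0.388  0.05 ]
panel [397. 224.] 0.94 [ 0.81  -0.129  0.053]
panel [453. 358.] 0.79 [ 0.514 -0.601  0.053]
relay [395. 232.] 0.91 [ 0.785 -0.147  0.045]
relay [450. 310.] 0.8 [ 0.646 -0.484  0.045]
relay [308. 380.] 0.78 [ 0.194 -0.414  0.054]
stand [368. 334.] 0.86 [ 0.412 -0.4    0.05 ]
stand [318. 222.] 0.43 [ 0.671  0.096 -0.001]
stand [402. 281.] 0.34 [ 0.653 -0.303  0.022]
fixture [315. 256.] 0.85 [ 0.541 -0.043  0.012]
nest [317. 222.] 0.66 [ 0.673  0.102 -0.004]
nest [353. 159.] 0.63 [ 1.778  1.043 -0.648]
crank_grip [266. 206.] 0.75 [0.482 0.12  0.139]
crank_grip [362. 315.] 0.71 [ 0.419 -0.37   0.093]
cover_hinge [340. 212.] 0.82 [ 0.63  -0.051  0.145]
tabs [353. 161.] 0.67 [ 1.766  1.032 -0.656]
parts_bin [402. 280.] 0.67 [ 0.651 -0.301  0.027]
parts_bin [216. 211.] 0.56 [0.408 0.2
[... 1008 characters left out ...]
bottle [151. 193.] 0.78 [0.655 0.333 0.04 ]
bottle [141. 271.] 0.27 [0.444 0.357 0.025]
tin [371. 182.] 0.84 [ 0.658 -0.265  0.076]
tin [149. 194.] 0.36 [0.652 0.336 0.046]
tape [314. 290.] 0.8 [ 0.384 -0.105 -0.001]
{'time_s': 1.3, 'q': array([-1.227,  0.521, -0.036,  1.6  ,  0.021,  1.021, -0.113]), 'joint_vel': array([ 0.   , -0.   , -0.   ,  0.   ,  0.002,  0.001, -0.   ]), 'joint_torque': array([ -0.   , -92.682,   1.978, -37.028,   0.018,   0.001,  -0.   ]), 'position': array([0.251, 0.572, 0.245]), 'eef_rot': array([ 0.645,  3.075, -0.   ]), 'ft_force': array([-0.078, -0.583, -0.392]), 'wrist_torque': array([ 0.036,  0.047, -0.091]), 'finger_force': 0.0, 'opening': 0.0854104028120945}
```

View pictures.

View pics/side0.png

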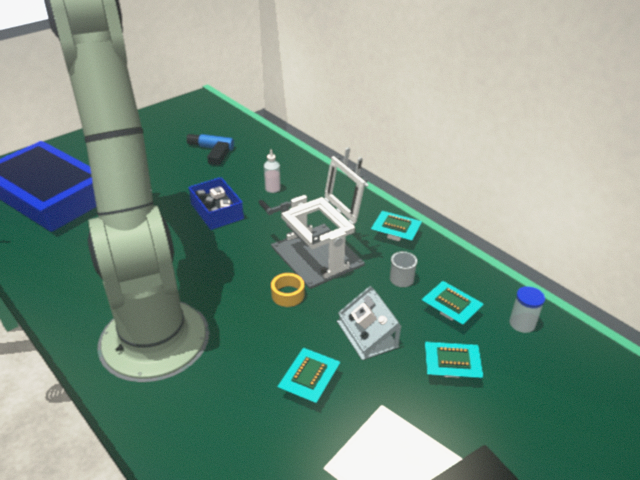

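View pics/top0.png

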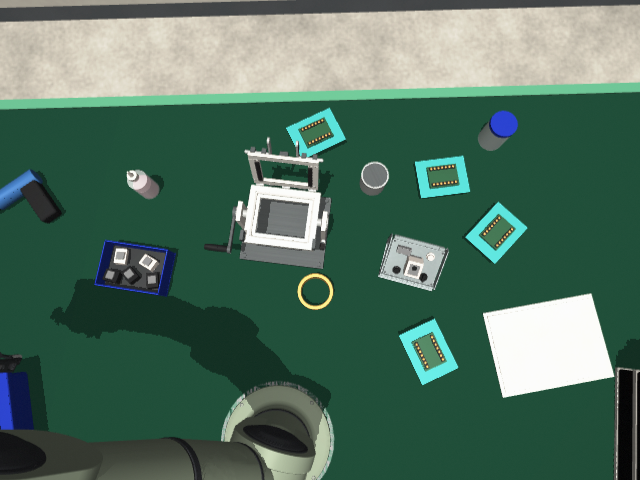

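```bash
cat > m.py <<'E'
from h import *
np.set_printoptions(precision=4,suppress=True)
C=[]
for n in ('side','top'):
    p=r.capture(n); c=cloud(p); ok=p['depth']>0
    if n=='top':
        I=p['pixels'][225:300,370:460]; cv2.imwrite('pics/crop.png',cv2.resize(cv2.cvtColor(I,cv2.COLOR_RGB2BGR),None,fx=6,fy=6,interpolation=cv2.INTER_CUBIC))
    for q in (c[ok],):
        C.append(q)
def near(q,x,y,s): return q[(abs(q[:,0]-x)<s)&(abs(q[:,1]-y)<s)]
for i,q in enumerate(C):
    print('cam',i)
    a=near(q,.42,-.36,.13); a=a[a[:,2]>.02]
    # plate plane by ransac with tilt 0.6
    best=(0,)
    for yaw in np.arange(-.6,.6,.02):
        nn=np.array([-np.sin(.6)*np.cos(yaw),-np.sin(.6)*np.sin(yaw),np.cos(.6)])
        h=a@nn; hh,e=np.histogram(h,np.arange(h.min(),h.max(),.003)); k=hh.argmax()
        if hh[k]>best[0]: best=(hh[k],yaw,e[k]+.0015,nn)
    nn=best[3]; m=abs(a@nn-best[2])<.004
    u,s,v=np.linalg.svd(a[m]-a[m].mean(0)); n=v[2]*np.sign(v[2][2]); d=np.median(a[m]@n)
    print('n',n,'tilt',np.arccos(n[2]),'yaw',np.arctan2(-n[1],-n[0]),'d',d,m.sum())
    yaw=np.arctan2(-n[1],-n[0]); ex=np.array([np.cos(.6)*np.cos(yaw),np.cos(.6)*np.sin(yaw),np.sin(.6)]); ey=np.cross(n,ex)
    h=a@n-d
    for lo,hi in((-.003,.003),(.038,.047)):
        b=a[(h>lo)&(h<hi)]; f=np.stack([b@ex,b@ey],1).astype(np.float32)*1000
        R_=cv2.minAreaRect(f); print(lo,len(b),R_,'ctr',(ex*R_[0][0]+ey*R_[0][1])/1000+n*(d+np.median(b@n-d)), 'h',np.median(b@n-d))
    a=near(q,.56,-.03,.17)
    print(np.histogram(a[:,2],np.arange(.0,.36,.01))[0])
    for lo,hi in ((.006,.018),(.150,.164),(.136,.149),(.166,.18)):
        b=a[(a[:,2]>lo)&(a[:,2]<hi)]; print(lo,len(b),cv2.minAreaRect(b[:,:2].astype(np.float32)*1000),np.median(b[:,2]))
    np.save(f'c{i}.npy',near(q,.56,-.03,.25))
E
python3 m.py
```

```text
cam 0
n [-0.5366  0.1658  0.8274] tilt 0.5963615696988502 yaw -0.2997641869468093 d -0.24847444375618075 1045
-0.003 849 ((473.74835205078125, -219.74147033691406), (116.47734832763672, 161.40463256835938), 0.20264099538326263) ctr [ 0.4421 -0.3666  0.0618] h -0.00012981269351117208
0.038 186 ((473.4239807128906, -223.6434783935547), (43.83098602294922, 45.28777313232422), 0.6455792188644409) ctr [ 0.4181 -0.3633  0.0965] h 0.0419954894299759
[2274 1404  163  161  143   69   59   58   58   45   41  100  285  758
  767  249  177   91   45   49   45   41   51   44   48   54   53  152
  206   29   34   28   28   15    0]
0.006 2084 ((558.7076416015625, -32.74200439453125), (333.5692443847656, 334.4522399902344), 89.92549896240234) 0.011122503251291826
0.15 319 ((564.591552734375, -35.57691955566406), (228.17576599121094, 168.93157958984375), 81.4285659790039) 0.1561909430611892
0.136 1144 ((557.2195434570312, -6.8314208984375), (177.5589141845703, 293.1806640625), 0.0893334299325943) 0.14142344524340333
0.166 158 ((562.2323608398438, -36.33490753173828), (190.8700408935547, 163.14285278
[... 506 characters left out ...]
   17   33  146   24    6    8   13   14   12   42  133 1149
 1641  319  215  136   44   35   48   39   46   48   45   50   68  211
  487   17   22   17   23   24    0]
0.006 3340 ((559.5675659179688, -32.474945068359375), (329.604248046875, 330.4233093261719), 88.48924255371094) 0.011457968735204993
0.15 375 ((560.9176025390625, -30.339859008789062), (231.83404541015625, 157.96798706054688), 81.16752624511719) 0.15636696352172907
0.136 2206 ((554.71142578125, -2.2838592529296875), (171.69610595703125, 283.4324951171875), 0.06755504757165909) 0.14186107478062093
0.166 264 ((561.4782104492188, -31.545562744140625), (183.6426239013672, 160.33213806152344), 81.35392761230469) 0.1701011829296981
```

View pics/crop.png

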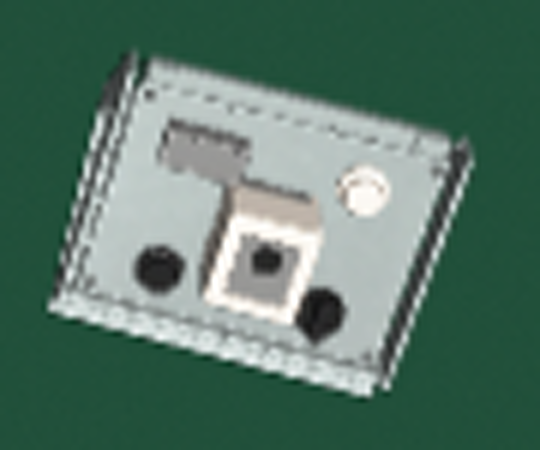

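```bash
cat > f.py <<'E'
from h import *
np.set_printoptions(precision=4,suppress=True)
c0=np.array([.5608,-.0305])
for i in (0,1):
    a=np.load(f'c{i}.npy')
    t=a[(abs(a[:,2]-.143)<.005)&(a[:,1]<.09)]
    t=t[np.hypot(*(t[:,:2]-c0).T)<.13]
    print(i,'rim',cv2.minAreaRect(t[:,:2].astype(np.float32)*1000),len(t))
    b=a[(abs(a[:,2]-.012)<.005)]
    for yaw in (-.153,):
        ex=np.array([np.cos(yaw),np.sin(yaw)]); ey=np.array([-ex[1],ex[0]])
        f=np.c_[(a[:,:2]-c0)@ex,(a[:,:2]-c0)@ey,a[:,2]]
        g=f[(abs(f[:,1])<.09)&(abs(f[:,2]-.1425)<.004)&(abs(f[:,0])<.08)]
        print('rim x',np.percentile(g[:,0],[1,99]),'y',np.percentile(g[:,1],[1,99]),np.median(g[:,2]))
        for s in (1,-1):
            u=f[(abs(f[:,1]*s-.105)<.02)&(abs(f[:,2]-.157)<.004)]; print('upr',s,len(u),np.percentile(u[:,0],[3,50,97]),np.percentile(u[:,1],[3,50,97]))
        k=f[(f[:,1]>.12)&(f[:,1]<.185)&(f[:,2]>.12)&(f[:,2]<.16)]; print('crank',len(k),np.percentile(k[:,0],[3,50,97]),np.percentile(k[:,1],[2,50,98]),k[:,2].max())
        cv=f[(abs(f[:,1])<.09)&(f[:,2]>.19)&(f[:,0]>.03)&(f[:,0]<.16)]
        pl=np.polyfit(cv[:,2],cv[:,0],1); print('cover slope dx/dz',pl, 'theta',np.pi/2+np.arctan(pl[0]),'x at .2,.28',np.polyval(pl,[.2,.28]),'y',np.percentile(cv[:,1],[1,99]))
        tb=f[(abs(f[:,1])<.06)&(f[:,2]>.296)]; 
        for s in (1,-1):
            q=tb[tb[:,1]*s>0]; print('tab',s,len(q),np.percentile(q,[3,50,97],axis=0))
E
python3 f.py
```

```text
0 rim ((560.30908203125, -31.729324340820312), (243.92584228515625, 161.50547790527344), 80.78697204589844) 852
rim x [-0.079  0.077] y [-0.0893  0.0859] 0.1420155281922888
upr 1 38 [-0.0322 -0.0101  0.0173] [0.086  0.0966 0.1051]
upr -1 61 [-0.0747 -0.0139  0.0176] [-0.1179 -0.1102 -0.091 ]
crank 63 [-0.1089 -0.103  -0.026 ] [0.1206 0.1469 0.1749] 0.14673594773961574
cover slope dx/dz [0.2875 0.0201] theta 1.8507499905086235 x at .2,.28 [0.0776 0.1006] y [-0.0871  0.075 ]
tab 1 56 [[0.1048 0.0199 0.2979]
 [0.1149 0.0257 0.3164]
 [0.1247 0.0318 0.3319]]
tab -1 61 [[ 0.1045 -0.0433  0.2982]
 [ 0.1143 -0.0377  0.3153]
 [ 0.1232 -0.0322  0.3331]]
1 rim ((557.7575073242188, -27.441421508789062), (236.71258544921875, 152.3258056640625), 81.64056396484375) 1783
rim x [-0.0789  0.0689] y [-0.0888  0.0863] 0.14226785791711816
upr 1 92 [-0.0299 -0.0067  0.0167] [0.0976 0.1038 0.1096]
upr -1 94 [-0.0409 -0.0069  0.0169] [-0.1126 -0.107  -0.099 ]
crank 175 [-0.109  -0.101  -0.0104] [0.1203 0.1456 0.1769] 0.14877497395852868
cover slope dx/dz [0.288  0.0174] theta 1.8511710758304731 x at .2,.28 [0.075 0.098] y [-0.0826  0.0807]
tab 1 50 [[0.1041 0.0268 0.2967]
 [0.1107 0.0285 0.3193]
 [0.1215 0.0325 0.3349]]
tab -1 41 [[ 0.1039 -0.0357  0.3007]
 [ 0.1102 -0.0335  0.3234]
 [ 0.1207 -0.0312  0.3351]]
```

```bash
cat >> h.py <<'E'
np.set_printoptions(precision=3,suppress=True)
def frame(zdir,yang):  # tool rotation: z along zdir, y nearest horizontal angle yang
    z=np.array(zdir,float); z/=np.linalg.norm(z)
    y=np.array([np.cos(yang),np.sin(yang),0]); y-=z*(y@z); y/=np.linalg.norm(y)
    return np.c_[np.cross(y,z),y,z]
def row(p0,R0,p1,R1):
    return np.round(R0.T@(np.array(p1)-p0)/.04,2), np.round(R.from_matrix(R0.T@R1).as_rotvec()/np.radians(6),2)
def cur():
    o=r.get_obs(); return np.array(o['position']),R.from_rotvec(o['eef_rot']).as_matrix()
YF=-.153; FC=np.array([.555,-.0325,0])
EX=np.array([np.cos(YF),np.sin(YF),0]); EY=np.array([-EX[1],EX[0],0])
def F(x,y,z): return FC+EX*x+EY*y+np.array([0,0,z])
DOWN=[0,0,-1]
YP=-.288; PN=np.array([-np.sin(.6)*np.cos(YP),-np.sin(.6)*np.sin(YP),np.cos(.6)])
RP=frame(-PN,YP-np.pi/2); RF=frame(DOWN,YF-np.pi/2)
RELAY=np.array([.4261,-.3634,.0841])
E
python3 - <<'E'
from h import *
p,M=cur()
A=(np.array([.50,.10,.32]),frame(DOWN,-.3)); print(row(p,M,*A))
B=(RELAY+.12*PN,RP); print(row(*A,*B),B[0])
G=(RELAY-.002*PN,RP); print(row(*B,*G))
print(RP,RF)
E
```

```text
(array([-10.44,  -8.31,  -1.87]), array([ 0.  , -0.  , 13.91]))
(array([-11.63,  -0.04,   3.42]), array([-4.45,  4.51, 14.4 ])) [ 0.361 -0.344  0.183]
(array([0.  , 0.  , 3.05]), array([0., 0., 0.]))
[[ 0.791 -0.284  0.541]
 [-0.234 -0.959 -0.16 ]
 [ 0.565  0.    -0.825]] [[ 0.988 -0.152  0.   ]
 [-0.152 -0.988  0.   ]
 [ 0.     0.    -1.   ]]
```

Call:
drive_tool:
  series:
    - {"slide": [-10.44, -8.31, -1.87], "rotation": [0, 0, 13.9], "jaw": 1}
    - {"slide": [-10.44, -8.31, -1.87], "rotation": [0, 0, 13.9], "jaw": 1}
    - {"slide": [-10.44, -8.31, -1.87], "rotation": [0, 0, 13.9], "jaw": 1}
    - {"slide": [-10.44, -8.31, -1.87], "rotation": [0, 0, 13.9], "jaw": 1}
    - {"slide": [-10.44, -8.31, -1.87], "rotation": [0, 0, 13.9], "jaw": 1}
    - {"slide": [-10.44, -8.31, -1.87], "rotation": [0, 0, 13.9], "jaw": 1}
    - {"slide": [-10.44, -8.31, -1.87], "rotation": [0, 0, 13.9], "jaw": 1}
    - {"slide": [-10.44, -8.31, -1.87], "rotation": [0, 0, 13.9], "jaw": 1}
    - {"slide": [-10.44, -8.31, -1.87], "rotation": [0, 0, 13.9], "jaw": 1}
    - {"slide": [-10.44, -8.31, -1.87], "rotation": [0, 0, 13.9], "jaw": 1}
    - {"slide": [-10.44, -8.31, -1.87], "rotation": [0, 0, 13.9], "jaw": 1}
    - {"slide": [-10.44, -8.31, -1.87], "rotation": [0, 0, 13.9], "jaw": 1}
    - {"slide": [-10.44, -8.31, -1.87], "rotation": [0, 0, 13.9], "jaw": 1}
    - {"slide": [-10.44, -8.31, -1.87], "rotation": [0, 0, 13.9], "jaw": 1}

```text
time_s: 2.8
position: [0.4996, 0.1009, 0.3199]
eef_rot: [-2.526, -1.868, 0.0]
ft_force: [-1.7, -0.1, -0.3]
opening: 0.0855
finger_force: 0.0
```

Call:
drive_tool:
  series:
    - {"slide": [-11.6, 0, 3.4], "rotation": [-4.45, 4.5, 14.4], "jaw": 1}
    - {"slide": [-11.6, 0, 3.4], "rotation": [-4.45, 4.5, 14.4], "jaw": 1}
    - {"slide": [-11.6, 0, 3.4], "rotation": [-4.45, 4.5, 14.4], "jaw": 1}
    - {"slide": [-11.6, 0, 3.4], "rotation": [-4.45, 4.5, 14.4], "jaw": 1}
    - {"slide": [-11.6, 0, 3.4], "rotation": [-4.45, 4.5, 14.4], "jaw": 1}
    - {"slide": [-11.6, 0, 3.4], "rotation": [-4.45, 4.5, 14.4], "jaw": 1}
    - {"slide": [-11.6, 0, 3.4], "rotation": [-4.45, 4.5, 14.4], "jaw": 1}
    - {"slide": [-11.6, 0, 3.4], "rotation": [-4.45, 4.5, 14.4], "jaw": 1}
    - {"slide": [-11.6, 0, 3.4], "rotation": [-4.45, 4.5, 14.4], "jaw": 1}
    - {"slide": [-11.6, 0, 3.4], "rotation": [-4.45, 4.5, 14.4], "jaw": 1}
    - {"slide": [-11.6, 0, 3.4], "rotation": [-4.45, 4.5, 14.4], "jaw": 1}
    - {"slide": [-11.6, 0, 3.4], "rotation": [-4.45, 4.5, 14.4], "jaw": 1}
    - {"slide": [-11.6, 0, 3.4], "rotation": [-4.45, 4.5, 14.4], "jaw": 1}
    - {"slide": [-11.6, 0, 3.4], "rotation": [-4.45, 4.5, 14.4], "jaw": 1}

```text
time_s: 4.2
position: [0.3716, -0.3207, 0.1844]
eef_rot: [2.978, -0.045, 0.767]
ft_force: [0.8, 0.4, -0.6]
opening: 0.086
finger_force: 0.0
```

Run:
```python
from h import *
p,M=cur(); print(row(p,M,RELAY-.002*PN,RP), r.get_obs()['q'])
for n in('side','top'):
    k=r.capture(n); save(k,n+'1'); print(n,'tcp px',proj(k,p),'relay px',proj(k,RELAY+.015*PN),[ (q['uv'],q['confidence']) for q in r.landmark_of(k,'relay')[:3]])
    if n=='side':
        u,v=map(int,proj(k,RELAY)); I=k['pixels'][v-110:v+50,u-100:u+100]; cv2.imwrite('pics/c1.png',cv2.resize(I[:,:,::-1],None,fx=4,fy=3.7))
```

```text
(array([-0.  ,  0.87,  2.97]), array([-0.76,  0.83,  2.26])) [ 0.848  0.307 -0.088  2.318 -1.234  0.277  0.334]
side tcp px [337.193 287.701] relay px [359.842 312.193] [([393.1, 231.2], 0.96), ([364.7, 314.0], 0.84), ([451.7, 311.9], 0.83)]
top tcp px [405.616 285.989] relay px [414.327 270.037] [([492.5, 236.5], 0.93), ([439.8, 178.3], 0.89), ([415.3, 268.3], 0.84)]
```

View pics/c1.png

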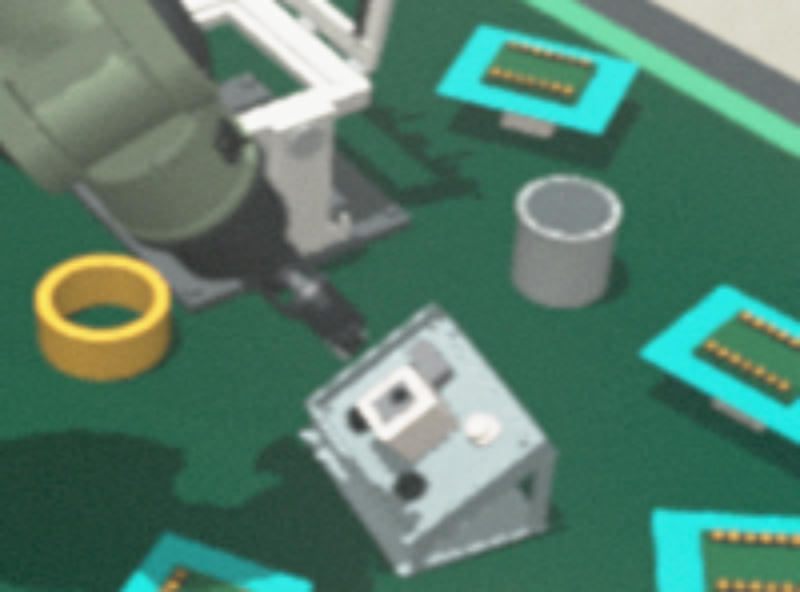

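Run:
```python
from h import *
p,M=cur(); print(row(p,M,RELAY+.07*PN,RP), row(p,M,RELAY+.05*PN,RP))
```

```text
(array([-0.13,  0.7 ,  1.2 ]), array([-0.76,  0.84,  2.27])) (array([-0.09,  0.75,  1.69]), array([-0.76,  0.84,  2.27]))
```

Call:
drive_tool:
  series:
    - {"slide": [-0.13, 0.7, 1.2], "rotation": [-0.76, 0.84, 2.27], "jaw": 1}
    - {"slide": [-0.13, 0.7, 1.2], "rotation": [-0.76, 0.84, 2.27], "jaw": 1}
    - {"slide": [-0.13, 0.7, 1.2], "rotation": [-0.76, 0.84, 2.27], "jaw": 1}
    - {"slide": [-0.13, 0.7, 1.2], "rotation": [-0.76, 0.84, 2.27], "jaw": 1}
    - {"slide": [-0.13, 0.7, 1.2], "rotation": [-0.76, 0.84, 2.27], "jaw": 1}
    - {"slide": [-0.13, 0.7, 1.2], "rotation": [-0.76, 0.84, 2.27], "jaw": 1}

```text
time_s: 5.0
position: [0.3885, -0.3693, 0.1739]
eef_rot: [2.949, -0.406, 0.847]
ft_force: [-0.0, -0.2, 0.2]
opening: 0.0859
finger_force: 0.0
```

Run:
```python
from h import *
p,M=cur(); print(row(p,M,RELAY-.002*PN,RP), r.get_obs()['q'])
k=r.capture('top')
print('tcp px',proj(k,p),'relay px',proj(k,RELAY+.015*PN))
u,v=map(int,proj(k,RELAY)); I=k['pixels'][v-60:v+60,u-80:u+80]; cv2.imwrite('pics/c2.png',cv2.resize(I[:,:,::-1],None,fx=5,fy=5,interpolation=cv2.INTER_CUBIC))
# gripper finger points in cloud, in tool frame
for n in ('top','side'):
    k=r.capture(n); c=cloud(k)[k['depth']>0]; t=(c-p)@M
    m=(abs(t[:,0])<.03)&(abs(t[:,1])<.07)&(t[:,2]>-.03)&(t[:,2]<.02)
    for s in (1,-1):
        q=t[m&(t[:,1]*s>0)]; print(n,s,len(q),np.percentile(q,[2,50,98],axis=0) if len(q)>3 else '')
```

```text
(array([-0.45, -0.32,  2.42]), array([-0.34,  0.43,  0.03])) [ 1.139  0.403 -0.383  2.246 -1.263  0.162  0.196]
tcp px [425.04  278.569] relay px [414.327 270.037]
top 1 42 [[-0.005  0.042 -0.03 ]
 [ 0.009  0.043 -0.015]
 [ 0.012  0.055 -0.002]]
top -1 36 [[-0.001 -0.056 -0.028]
 [ 0.008 -0.049 -0.016]
 [ 0.012 -0.043 -0.004]]
side 1 32 [[-0.008  0.048 -0.023]
 [ 0.003  0.057 -0.011]
 [ 0.012  0.062  0.001]]
side -1 0
```

View pics/c2.png

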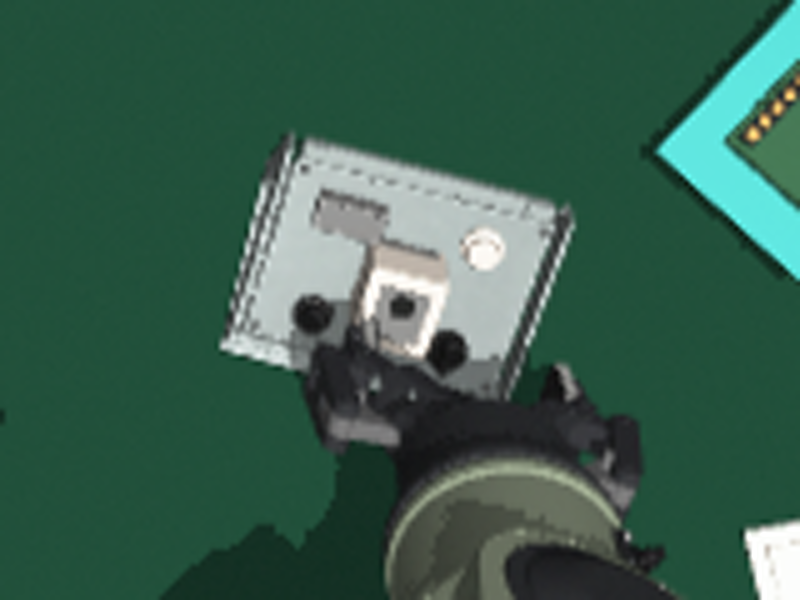

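```bash
cat > k.py <<'E'
from h import *
from scipy.optimize import least_squares
LO=np.array([-2.91,-.3,-1.5,.17,-1.26,.16,-2.52]); HI=np.array([2.91,2.13,1.42,2.43,4.41,1.93,2.52])
Z=lambda a:R.from_euler('z',a).as_matrix(); Y=lambda a:R.from_euler('y',a).as_matrix()
def fk(q,P):
    d1,d3,d5,d7,s1,s3,s5,s7,c,a1,a3=P
    M=Z(s1*q[0]); p=np.array([0,0,d1])+M@np.array([a1,0,0])
    M=M@Y(q[1]); p=p+M@np.array([a3,0,d3]); M=M@Z(s3*q[2])@Y(q[3]); p=p+M@np.array([-a3,0,d5])
    M=M@Z(s5*q[4])@Y(q[5]); p=p+M@np.array([0,0,d7]); return p,M@Z(s7*q[6]+c)
E
python3 - <<'E'
from k import *
import itertools
o=r.get_obs()
D=[([-1.227,.521,-.036,1.6,.021,1.021,-.113],[.251,.572,.245],[.645,3.075,0]),
([.848,.307,-.088,2.318,-1.234,.277,.334],[.3716,-.3207,.1844],[2.978,-.045,.767]),(o['q'],o['position'],o['eef_rot'])]
best=None
for s in itertools.product([1,-1],repeat=4):
  for c in (0,np.pi/2,np.pi,-np.pi/2):
    def res(x):
        out=[]
        for q,p,e in D:
            a,M=fk(q,[*x[:4],*s,x[4],x[5],x[6]]); out+=list(a-p)+list(.3*R.from_matrix(M.T@R.from_rotvec(e).as_matrix()).as_rotvec())
        return out
    f=least_squares(res,[.3,.4,.4,.2,c,0,0])
    if best is None or f.cost<best[0]: best=(f.cost,s,f.x)
print(best); np.save('P.npy',[*best[2][:4],*best[1],*best[2][4:]])
P=np.load('P.npy')
for q,p,e in D: a,M=fk(q,P); print(a-p, R.from_matrix(M.T@R.from_rotvec(e).as_matrix()).magnitude())
E
```

```text
(np.float64(0.0017137721766736786), (-1, -1, -1, -1), array([ 0.041,  0.595,  0.335,  0.167,  1.571, -0.085,  0.09 ]))
[-0.053  0.017  0.002] 0.00086160893029225
[0.009 0.009 0.004] 0.000861432638420262
[-0.007 -0.006 -0.006] 0.0002748748453500573
```

```bash
cat > fit.py <<'E'
from k import *
import json,itertools
D=json.load(open('D.json'))
def mats(q):
    Ms=[np.eye(3)]; M=Z(-q[0]); Ms.append(M); M=M@Y(q[1]); Ms.append(M); M=M@Z(-q[2]); Ms.append(M); M=M@Y(q[3]); Ms.append(M); M=M@Z(-q[4]); Ms.append(M); M=M@Y(q[5]); Ms.append(M); M=M@Z(np.pi/2-q[6]); Ms.append(M); return Ms
def design(q,cols):
    Ms=mats(q); return np.stack([Ms[i][:,k] for i,k in cols],1)
base=[(0,2),(2,2),(4,2),(6,2)]
extra=[(1,0),(1,1),(2,0),(3,0),(3,1),(4,0),(5,0),(5,1),(6,0)]
y=np.concatenate([d[1] for d in D])
out=[]
for n in range(0,4):
  for e in itertools.combinations(extra,n):
    cols=base+list(e); A=np.vstack([design(d[0],cols) for d in D])
    x,_,rk,_=np.linalg.lstsq(A,y,rcond=None); rs=abs(A@x-y).max()
    out.append((rs+.003*n,rs,e,x.round(3),rk))
for o in sorted(out,key=lambda o:o[0])[:8]: print(o)
E
python3 - <<'E'
from k import *
import json
o=r.get_obs()
D=[([-1.227,.521,-.036,1.6,.021,1.021,-.113],[.251,.572,.245],[.645,3.075,0]),
([.848,.307,-.088,2.318,-1.234,.277,.334],[.3716,-.3207,.1844],[2.978,-.045,.767]),([*map(float,o['q'])],[*map(float,o['position'])],[*map(float,o['eef_rot'])])]
json.dump(D,open('D.json','w'))
E
python3 fit.py
```

```text
(np.float64(0.005907100233590643), np.float64(0.0029071002335906426), ((3, 1),), array([ 0.317,  0.526,  0.42 ,  0.307, -0.057]), np.int32(5))
(np.float64(0.006217281107347811), np.float64(0.00021728110734781092), ((1, 1), (3, 1)), array([ 0.319,  0.53 ,  0.42 ,  0.313, -0.021, -0.038]), np.int32(6))
(np.float64(0.00796938673944952), np.float64(0.001969386739449519), ((3, 1), (4, 0)), array([ 0.331,  0.527,  0.426,  0.313, -0.059,  0.007]), np.int32(6))
(np.float64(0.008277528691317532), np.float64(0.002277528691317532), ((3, 1), (5, 0)), array([ 0.316,  0.528,  0.423,  0.303, -0.059,  0.004]), np.int32(6))
(np.float64(0.008490528270300663), np.float64(0.0024905282703006626), ((3, 0), (3, 1)), array([ 0.322,  0.518,  0.419,  0.302,  0.006, -0.057]), np.int32(6))
(np.float64(0.008523454205773658), np.float64(0.005523454205773659), ((1, 1),), array([ 0.314,  0.541,  0.419,  0.323, -0.06 ]), np.int32(5))
(np.float64(0.008609285835083353), np.float64(0.0026092858350833525), ((3, 1), (5, 1)), array([ 0.313,  0.531,  0.418,  0.308, -0.056, -0.002]), np.int32(6))
(np.float64(0.008810265442293014), np.float64(0.002810265442293014), ((3, 1), (6, 0)), array([ 0.311,  0.531,  0.42 ,  0.304, -0.058,  0.002]), np.int32(6))
```

```bash
cat >> k.py <<'E'
from fit import mats
L=[.319,.53,.42,.313,-.021,-.038]
def FK(q):
    m=mats(q); return L[0]*m[0][:,2]+L[1]*m[2][:,2]+L[2]*m[4][:,2]+L[3]*m[6][:,2]+L[4]*m[1][:,1]+L[5]*m[3][:,1], m[7]
def ik(p,M,q0,reg=1e-3):
    q0=np.clip(q0,LO+1e-3,HI-1e-3)
    f=lambda q:np.r_[(FK(q)[0]-p)/.01,R.from_matrix(FK(q)[1].T@M).as_rotvec()/.02,reg*(q-q0)]
    s=least_squares(f,q0,bounds=(LO,HI)); e=f(s.x)[:6]; return s.x,np.linalg.norm(e[:3])*.01,np.linalg.norm(e[3:])*.02
def many(p,M,n=40,seed=0):
    g=np.random.default_rng(seed); o=[]
    for _ in range(n):
        q,a,b=ik(p,M,g.uniform(LO,HI))
        if a<.001 and b<.005: o.append((min((q-LO).min(),(HI-q).min()),q))
    return sorted(o,key=lambda t:-t[0])
E
sed -i 's/^for o in sorted/if __name__=="__main__":\n  for o in sorted/; ' fit.py
sed -i 's/^from k import/from kz import/' fit.py; sed -n '1,4p' k.py > kz.py
python3 - <<'E'
from k import *
o=r.get_obs(); q0=o['q']; print(FK(q0)[0]-o['position'])
for nm,RR in (('A',RP),('B',RP@Z(np.pi))):
    for h in (-.002,.02,.05):
        p=RELAY+h*PN; c=ik(p,RR,q0); print(nm,h,'cur',*c)
        for m,q in many(p,RR,30)[:3]: print('   ',round(m,2),q)
for nm,p,RR in (('place',F(0,0,.17),RF),('placeB',F(0,0,.17),RF@Z(np.pi)),('lift',np.array([.42,-.34,.3]),RF)):
    for m,q in many(p,RR,30)[:2]: print(nm,round(m,2),q)
E
```

```text
[-0.001 -0.     0.   ]
A -0.002 cur [ 1.019  0.56  -0.292  2.133 -1.26   0.16   0.189] 0.04625143134233658 0.11175421781390144
    0.14 [ 0.971  0.627 -0.297  2.285  3.464  0.303  1.723]
    0.13 [ 0.753  0.62  -0.02   2.296  3.79   0.4    1.346]
    0.13 [ 1.031  0.636 -0.374  2.282  3.335  0.285  1.868]
A 0.02 cur [ 1.049  0.515 -0.314  2.169 -1.26   0.16   0.19 ] 0.04217004341001797 0.09924995093995075
    0.11 [ 0.782  0.568 -0.04   2.317  3.84   0.371  1.307]
    0.11 [ 1.013  0.579 -0.331  2.305  3.494  0.271  1.699]
    0.08 [ 1.116  0.597 -0.462  2.3    3.244  0.243  1.972]
A 0.05 cur [ 1.098  0.454 -0.352  2.216 -1.26   0.16   0.192] 0.03565226282155374 0.08080124715494957
    0.09 [ 0.833  0.496 -0.077  2.34   3.932  0.327  1.23 ]
    0.06 [ 1.09   0.514 -0.399  2.328  3.54   0.218  1.662]
    0.06 [0.066 0.831 1.02  2.374 4.295 1.004 0.709]
B -0.002 cur [ 1.602  0.969 -1.194  2.256  1.995  0.59   0.299] 1.5134200929534857e-09 3.981006920056051e-09
    0.17 [ 1.637  1.028 -1.266  2.255  1.956  0.662  0.369]
    0.17 [ 1.62   0.997 -1.229  2.256  1.974  0.625  0.334]
    0.1
[... 296 characters left out ...]
 0.915 -1.213  2.277  1.947  0.557  0.318]
B 0.05 cur [ 1.678  0.83  -1.229  2.302  1.876  0.494  0.35 ] 1.2949393390264174e-08 1.510501018058136e-08
    0.13 [ 1.718  0.897 -1.313  2.301  1.832  0.579  0.421]
    0.13 [ 1.695  0.857 -1.264  2.301  1.856  0.528  0.381]
    0.13 [ 1.691  0.85  -1.255  2.302  1.861  0.519  0.373]
place 0.58 [ 0.114  0.514 -0.222  1.846  0.152  0.798 -1.91 ]
place 0.58 [ 0.151  0.518 -0.273  1.844  0.186  0.804 -1.941]
placeB 0.61 [ 0.525  0.628 -0.819  1.825  0.562  0.938  0.873]
placeB 0.61 [ 0.52   0.625 -0.81   1.825  0.555  0.934  0.878]
lift 0.7 [ 1.099  0.401 -0.707  1.73   0.286  1.116 -1.42 ]
lift 0.68 [ 1.178  0.429 -0.824  1.726  0.343  1.137 -1.472]
```

```bash
cat > s.py <<'E'
from k import *
VM=.7*np.array([1.89,1.89,2.39,2.39,3.01,3.01,3.01])
def jac(q):
    p0,M0=FK(q); J=np.zeros((6,7))
    for i in range(7):
        d=q.copy(); d[i]+=1e-5; p,M=FK(d); J[:3,i]=(p-p0)/1e-5; J[3:,i]=R.from_matrix(M@M0.T).as_rotvec()/1e-5
    return J
def sim(q,targets,lam=.02,sub=5,null=None,ks=0.):
    q=np.array(q,float); tr=[]
    for p1,M1 in targets:
        for _ in range(sub):
            p,M=FK(q); dp=p1-p; dr=R.from_matrix(M1@M.T).as_rotvec()
            f=max(1,np.linalg.norm(dp)/(.05/sub),np.linalg.norm(dr)/(np.radians(8.59)/sub))
            x=np.r_[dp,dr]/f; act=np.ones(7,bool)
            for _ in range(4):
                J=jac(q)[:,act]; s=J.T@np.linalg.solve(J@J.T+lam**2*np.eye(6)*.01,x); dq=np.zeros(7); dq[act]=s
                if null is not None: Jp=np.linalg.pinv(jac(q)); dq+=(np.eye(7)-Jp@jac(q))@(ks*(null-q))
                bad=act&(((q+dq>HI)|(q+dq<LO)))
                if not bad.any(): break
                act&=~bad
            dq/=max(1,(abs(dq)/(VM*.1/sub)).max()); q=np.clip(q+dq,LO,HI)
        tr.append(q.copy())
    return q,tr
E
python3 - <<'E'
from s import *
q=np.array([-1.227,.521,-.036,1.6,.021,1.021,-.113])
A=(np.array([.50,.10,.32]),frame(DOWN,-.3)); B=(RELAY+.12*PN,RP); C=(RELAY+.07*PN,RP)
for ks,null in ((0,None),(.02,(LO+HI)/2),(.02,np.array([0,.5,0,1.6,0,1,0]))):
    a,_=sim(q,[A]*14,null=null,ks=ks); b,_=sim(a,[B]*14,null=null,ks=ks); c,_=sim(b,[C]*6,null=null,ks=ks); print(a,b,c,FK(c)[0])
E
```

```text
[-0.679  0.28   0.461  1.82  -0.14   1.074 -0.466] [ 0.73   0.219 -0.091  2.375 -1.217  0.225  0.204] [ 1.096  0.358 -0.307  2.236 -1.217  0.211  0.144] [ 0.386 -0.379  0.195]
[-0.19   0.264 -0.153  1.796  0.045  1.085 -0.659] [ 1.242  0.281 -0.509  2.322 -1.108  0.164  0.061] [ 1.286  0.382 -0.533  2.222 -0.862  0.16  -0.191] [ 0.386 -0.378  0.197]
[-0.389  0.26   0.093  1.806 -0.027  1.077 -0.585] [ 1.1    0.26  -0.376  2.336 -1.201  0.191  0.158] [ 1.11   0.364 -0.324  2.237 -1.234  0.202  0.162] [ 0.386 -0.379  0.193]
```

Run:
```python
from s import *
q=r.get_obs()['q']
RB=RP@Z(np.pi); ang=YP+np.pi/2
for pos in ([.48,-.38,.30],[.52,-.25,.3]):
    V1=(np.array(pos),frame(DOWN,-.4)); V2=(np.array(pos),frame(DOWN,ang)); 
    a,_=sim(q,[V1]*14); b,_=sim(a,[V2]*14); print(a,b)
    # direct
    T=(RELAY+.06*PN,RB); c,_=sim(b,[T]*16); print('direct',c,row(*FK(c),*T))
    # joint path
    qB=ik(*T,np.array([1.6,.9,-1.2,2.28,1.9,.55,.3]))[0]
    path=[FK(b+(qB-b)*t) for t in np.linspace(0,1,17)[1:]]
    c,_=sim(b,path+[T]*2); print('jpath',c,row(*FK(c),*T),'qB',qB)
    d,_=sim(c,[(RELAY-.002*PN,RB)]*6); print(d,row(*FK(d),RELAY-.002*PN,RB))
```

```text
[ 0.533  0.452  0.058  1.572 -0.028  1.118  0.198] [ 0.788  0.466 -0.314  1.557  0.153  1.143  1.725]
direct [ 1.621  0.715 -1.107  2.312  1.946  0.361  0.234] (array([0., 0., 0.]), array([-0.,  0.,  0.]))
jpath [ 1.415  0.586 -0.829  2.277  1.968  0.231  0.138] (array([ 0.03,  0.48, -0.12]), array([-0.48, -0.53, -0.  ])) qB [ 1.69   0.795 -1.228  2.309  1.852  0.464  0.36 ]
[ 1.475  0.827 -0.98   2.261  2.183  0.416  0.032] (array([-0., -0., -0.]), array([ 0., -0.,  0.]))
[ 0.316  0.392  0.041  1.666 -0.018  1.084 -0.038] [ 0.572  0.406 -0.312  1.652  0.136  1.106  1.505]
direct [ 1.6    0.695 -1.072  2.313  1.983  0.335  0.189] (array([ 0., -0., -0.]), array([ 0., -0.,  0.]))
jpath [ 1.412  0.588 -0.841  2.285  1.991  0.236  0.106] (array([ 0.05,  0.26, -0.11]), array([-0.39, -0.5 ,  0.01])) qB [ 1.69   0.795 -1.228  2.309  1.852  0.464  0.36 ]
[ 1.47   0.822 -0.971  2.262  2.193  0.411  0.019] (array([-0.,  0.,  0.]), array([-0., -0., -0.]))
```

Run:
```python
from s import *
p,M=cur(); pos=np.array([.48,-.38,.30]); ang=YP+np.pi/2
V1=(pos,frame(DOWN,-.4));V2=(pos,frame(DOWN,ang));T=(RELAY+.06*PN,RP@Z(np.pi))
print(row(p,M,*V1),row(*V1,*V2),row(*V2,*T))
```

```text
(array([ 3.59, -0.45, -1.46]), array([  3.6 ,  -4.55, -13.43])) (array([0., 0., 0.]), array([ -0.  ,  -0.  , -16.07])) (array([2.26, 0.02, 4.16]), array([ 0.  , -5.73, -0.  ]))
```

Call:
drive_tool:
  series:
    - {"slide": [3.6, -0.45, -1.46], "rotation": [3.6, -4.55, -13.4], "jaw": 1}
    - {"slide": [3.6, -0.45, -1.46], "rotation": [3.6, -4.55, -13.4], "jaw": 1}
    - {"slide": [3.6, -0.45, -1.46], "rotation": [3.6, -4.55, -13.4], "jaw": 1}
    - {"slide": [3.6, -0.45, -1.46], "rotation": [3.6, -4.55, -13.4], "jaw": 1}
    - {"slide": [3.6, -0.45, -1.46], "rotation": [3.6, -4.55, -13.4], "jaw": 1}
    - {"slide": [3.6, -0.45, -1.46], "rotation": [3.6, -4.55, -13.4], "jaw": 1}
    - {"slide": [3.6, -0.45, -1.46], "rotation": [3.6, -4.55, -13.4], "jaw": 1}
    - {"slide": [3.6, -0.45, -1.46], "rotation": [3.6, -4.55, -13.4], "jaw": 1}
    - {"slide": [3.6, -0.45, -1.46], "rotation": [3.6, -4.55, -13.4], "jaw": 1}
    - {"slide": [3.6, -0.45, -1.46], "rotation": [3.6, -4.55, -13.4], "jaw": 1}
    - {"slide": [3.6, -0.45, -1.46], "rotation": [3.6, -4.55, -13.4], "jaw": 1}
    - {"slide": [3.6, -0.45, -1.46], "rotation": [3.6, -4.55, -13.4], "jaw": 1}

```text
time_s: 6.35
position: [0.4803, -0.3806, 0.3]
eef_rot: [-2.615, -1.737, 0.003]
ft_force: [0.1, -0.7, -0.3]
opening: 0.085
finger_force: 0.0
```

Call:
drive_tool:
  series:
    - {"slide": [0, 0, 0], "rotation": [0, 0, -16], "jaw": 1}
    - {"slide": [0, 0, 0], "rotation": [0, 0, -16], "jaw": 1}
    - {"slide": [0, 0, 0], "rotation": [0, 0, -16], "jaw": 1}
    - {"slide": [0, 0, 0], "rotation": [0, 0, -16], "jaw": 1}
    - {"slide": [0, 0, 0], "rotation": [0, 0, -16], "jaw": 1}
    - {"slide": [0, 0, 0], "rotation": [0, 0, -16], "jaw": 1}
    - {"slide": [0, 0, 0], "rotation": [0, 0, -16], "jaw": 1}
    - {"slide": [0, 0, 0], "rotation": [0, 0, -16], "jaw": 1}
    - {"slide": [0, 0, 0], "rotation": [0, 0, -16], "jaw": 1}
    - {"slide": [0, 0, 0], "rotation": [0, 0, -16], "jaw": 1}
    - {"slide": [0, 0, 0], "rotation": [0, 0, -16], "jaw": 1}
    - {"slide": [0, 0, 0], "rotation": [0, 0, -16], "jaw": 1}

```text
time_s: 7.55
position: [0.4798, -0.381, 0.3]
eef_rot: [-0.464, -3.107, -0.002]
ft_force: [0.4, -0.1, -0.1]
opening: 0.0854
finger_force: 0.0
```

Run:
```python
from s import *
p,M=cur(); o=r.get_obs(); print(o['q'],FK(o['q'])[0]-p)
# refresh relay with unobstructed view
for n in ('top','side'):
    k=r.capture(n); c=cloud(k)[k['depth']>0]; h=(c-RELAY)@PN-.015; dd=np.linalg.norm(c-RELAY-.015*PN,axis=1)
    b=c[(abs(h)<.004)&(dd<.035)]; print(n,len(b),(b.mean(0)-RELAY-.015*PN)@RP)
T=(RELAY+.06*PN,RP@Z(np.pi)); print(row(p,M,*T)); print(sim(o['q'],[T]*16)[0])
```

```text
[ 0.771  0.464 -0.286  1.558  0.138  1.141  1.731] [-0.  0.  0.]
top 218 [ 0.    -0.003  0.001]
side 149 [0.002 0.003 0.001]
(array([2.25, 0.02, 4.16]), array([-0.01, -5.74, -0.08]))
[ 1.619  0.713 -1.104  2.312  1.95   0.358  0.23 ]
```

Call:
drive_tool:
  series:
    - {"slide": [2.25, 0.02, 4.15], "rotation": [0, -5.74, -0.08], "jaw": 1}
    - {"slide": [2.25, 0.02, 4.15], "rotation": [0, -5.74, -0.08], "jaw": 1}
    - {"slide": [2.25, 0.02, 4.15], "rotation": [0, -5.74, -0.08], "jaw": 1}
    - {"slide": [2.25, 0.02, 4.15], "rotation": [0, -5.74, -0.08], "jaw": 1}
    - {"slide": [2.25, 0.02, 4.15], "rotation": [0, -5.74, -0.08], "jaw": 1}
    - {"slide": [2.25, 0.02, 4.15], "rotation": [0, -5.74, -0.08], "jaw": 1}
    - {"slide": [2.25, 0.02, 4.15], "rotation": [0, -5.74, -0.08], "jaw": 1}
    - {"slide": [2.25, 0.02, 4.15], "rotation": [0, -5.74, -0.08], "jaw": 1}
    - {"slide": [2.25, 0.02, 4.15], "rotation": [0, -5.74, -0.08], "jaw": 1}
    - {"slide": [2.25, 0.02, 4.15], "rotation": [0, -5.74, -0.08], "jaw": 1}
    - {"slide": [2.25, 0.02, 4.15], "rotation": [0, -5.74, -0.08], "jaw": 1}
    - {"slide": [2.25, 0.02, 4.15], "rotation": [0, -5.74, -0.08], "jaw": 1}
    - {"slide": [2.25, 0.02, 4.15], "rotation": [0, -5.74, -0.08], "jaw": 1}
    - {"slide": [2.25, 0.02, 4.15], "rotation": [0, -5.74, -0.08], "jaw": 1}
    - {"slide": [2.25, 0.02, 4.15], "rotation": [0, -5.74, -0.08], "jaw": 1}
    - {"slide": [2.25, 0.02, 4.15], "rotation": [0, -5.74, -0.08], "jaw": 1}

```text
time_s: 9.25
position: [0.3937, -0.3539, 0.1336]
eef_rot: [0.375, 2.519, -0.115]
ft_force: [0.3, -0.6, -0.0]
opening: 0.0857
finger_force: 0.0
```

Run:
```python
from s import *
p,M=cur(); o=r.get_obs(); print(o['q'],o['time_s'])
T=(RELAY-.002*PN,RP@Z(np.pi)); print(row(p,M,*T)); print(sim(o['q'],[T]*8)[0])
for n in ('top','side'):
    k=r.capture(n); c=cloud(k)[k['depth']>0]; h=(c-RELAY)@PN-.015; dd=np.linalg.norm(c-RELAY-.015*PN,axis=1)
    b=c[(abs(h)<.004)&(dd<.035)]; print(n,len(b),((b.mean(0)-p)@M) if len(b) else '')
    t=(c-p)@M; m=(abs(t[:,0])<.03)&(abs(t[:,1])<.07)&(t[:,2]>-.03)&(t[:,2]<.02)
    for s in (1,-1):
        q=t[m&(t[:,1]*s>0)]; print(n,s,len(q),np.percentile(q,[2,50,98],axis=0) if len(q)>3 else '')
    if n=='side':
        u,v=map(int,proj(k,RELAY)); I=k['pixels'][v-60:v+40,u-65:u+65]; cv2.imwrite('pics/c3.png',cv2.resize(I[:,:,::-1],None,fx=6,fy=6,interpolation=cv2.INTER_CUBIC))
```

```text
[ 1.583  0.681 -1.047  2.315  2.015  0.321  0.144] 9.25
(array([0.  , 0.01, 1.55]), array([-0.04, -0.01, -0.06]))
[ 1.513  0.861 -1.039  2.26   2.118  0.458  0.117]
top 220 [-0.001  0.003  0.046]
top 1 33 [[-0.012  0.043 -0.028]
 [-0.008  0.049 -0.016]
 [-0.001  0.056  0.   ]]
top -1 41 [[-0.012 -0.056 -0.029]
 [-0.007 -0.044 -0.014]
 [ 0.003 -0.042  0.   ]]
side 70 [-0.01  -0.004  0.046]
side 1 7 [[-0.014  0.039 -0.022]
 [-0.013  0.042 -0.005]
 [-0.009  0.046  0.003]]
side -1 41 [[-0.013 -0.061 -0.025]
 [-0.005 -0.056 -0.014]
 [ 0.007 -0.046 -0.   ]]
```

View pics/c3.png

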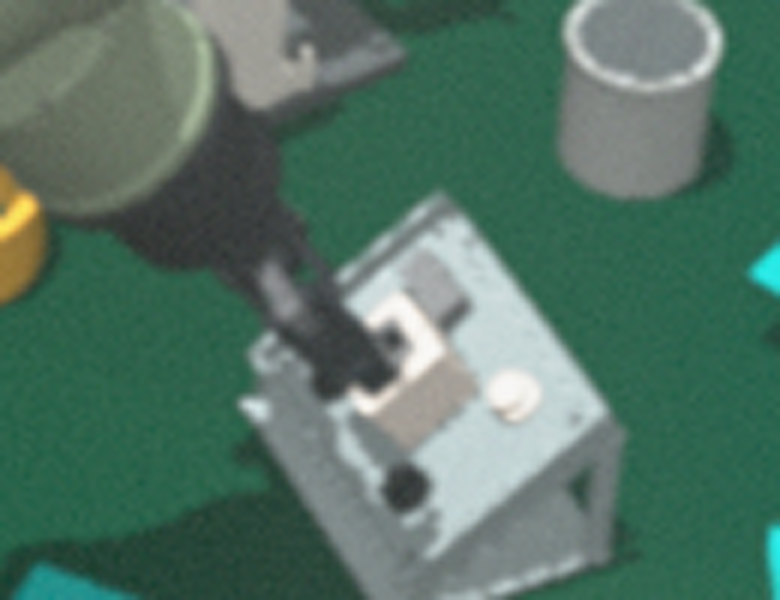

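Call:
drive_tool:
  series:
    - {"slide": [0, 0, 0.8], "rotation": [0, 0, 0], "jaw": 1}
    - {"slide": [0, 0, 1.3], "rotation": [0, 0, 0], "jaw": 1}
    - {"slide": [0, 0, 1.55], "rotation": [0, 0, 0], "jaw": 1}
    - {"slide": [0, 0, 1.67], "rotation": [0, 0, 0], "jaw": 1}
    - {"slide": [0, 0, 1.67], "rotation": [0, 0, 0], "jaw": 1}
    - {"slide": [0, 0, 1.67], "rotation": [0, 0, 0], "jaw": 0.2}
    - {"slide": [0, 0, 1.67], "rotation": [0, 0, 0], "jaw": -0.2}
    - {"slide": [0, 0, 1.67], "rotation": [0, 0, 0], "jaw": -0.4}
    - {"slide": [0, 0, 1.67], "rotation": [0, 0, 0], "jaw": -0.4}
    - {"slide": [0, 0, 1.67], "rotation": [0, 0, 0], "jaw": -0.4}
    - {"slide": [0, 0, 1.67], "rotation": [0, 0, 0], "jaw": -0.4}
  grip_force: 60

```text
time_s: 10.45
position: [0.43, -0.3644, 0.0796]
eef_rot: [0.37, 2.518, -0.117]
ft_force: [-10.6, 3.5, 14.9]
opening: 0.0397
finger_force: 58.5
```

Call:
drive_tool:
  series:
    - {"slide": [0, 0, -0.2], "rotation": [0, 0, 0], "jaw": -0.4}
    - {"slide": [0, 0, -0.5], "rotation": [0, 0, 0], "jaw": -0.4}
    - {"slide": [0, 0, -0.9], "rotation": [0, 0, 0], "jaw": -0.4}
    - {"slide": [0, 0, -1.3], "rotation": [0, 0, 0], "jaw": -0.4}
    - {"slide": [0, 0, -1.5], "rotation": [0, 0, 0], "jaw": -0.4}
    - {"slide": [0, 0, -1.5], "rotation": [0, 0, 0], "jaw": -0.4}

```text
time_s: 11.05
position: [0.3971, -0.3551, 0.1292]
eef_rot: [0.371, 2.518, -0.119]
ft_force: [0.4, 0.5, -3.9]
opening: 0.0389
finger_force: 62.0
```

Run:
```python
from s import *
o=r.get_obs(); p,M=cur(); print(o['q'],o['ft_force'],o['opening'],o['finger_force'])
RFB=RF@Z(np.pi)
V=(np.array([.46,-.25,.30]),RFB); W=(F(0,0,.26),RFB)
a,_=sim(o['q'],[V]*14); b,_=sim(a,[W]*10); print(a,b,row(p,M,*V),row(*V,*W),row(*FK(b),*W))
print(FK(a)[0])
# panel pose in the hand: plate points in tool frame
for n in ('top','side'):
    k=r.capture(n); c=cloud(k)[k['depth']>0]; t=(c-p)@M
    g=t[(abs(t[:,2]-.019)<.012)&(abs(t[:,0])<.08)&(abs(t[:,1])<.09)]
    for z in np.arange(.01,.03,.003): print(round(z,3),((t[:,2]>z)&(t[:,2]<z+.003)&(abs(t[:,0])<.08)&(abs(t[:,1])<.09)).sum(),end=' ')
    print(n,cv2.minAreaRect(g[:,:2].astype(np.float32)*1000))
```

```text
[ 1.581  0.702 -1.055  2.312  2.026  0.343  0.144] [ 0.353  0.5   -3.859] 0.03892158960918723 61.97569727897644
[ 1.262  0.574 -1.272  1.757  0.578  1.252  1.26 ] [ 0.732  0.643 -1.174  1.729  0.633  1.208  0.807] (array([-3.03,  2.96, -3.11]), array([-0.43,  5.73, -1.29])) (array([-1.52,  5.74,  1.  ]), array([0., 0., 0.])) (array([-0.,  0.,  0.]), array([-0., -0.,  0.]))
[ 0.46 -0.25  0.3 ]
0.01 57 0.013 32 0.016 57 0.019 339 0.022 501 0.025 132 0.028 5 top ((0.37122344970703125, 0.0385284423828125), (104.10821533203125, 136.43661499023438), 0.050290629267692566)
0.01 71 0.013 56 0.016 67 0.019 204 0.022 380 0.025 326 0.028 98 side ((0.028491973876953125, -3.6687774658203125), (104.36908721923828, 140.4237518310547), 0.15448227524757385)
```

Call:
drive_tool:
  series:
    - {"slide": [-1.0, 1.0, -1.2], "rotation": [-0.1, 1.2, -0.3], "jaw": -0.4}
    - {"slide": [-3.03, 2.96, -3.1], "rotation": [-0.43, 5.73, -1.29], "jaw": -0.4}
    - {"slide": [-3.03, 2.96, -3.1], "rotation": [-0.43, 5.73, -1.29], "jaw": -0.4}
    - {"slide": [-3.03, 2.96, -3.1], "rotation": [-0.43, 5.73, -1.29], "jaw": -0.4}
    - {"slide": [-3.03, 2.96, -3.1], "rotation": [-0.43, 5.73, -1.29], "jaw": -0.4}
    - {"slide": [-3.03, 2.96, -3.1], "rotation": [-0.43, 5.73, -1.29], "jaw": -0.4}
    - {"slide": [-3.03, 2.96, -3.1], "rotation": [-0.43, 5.73, -1.29], "jaw": -0.4}
    - {"slide": [-3.03, 2.96, -3.1], "rotation": [-0.43, 5.73, -1.29], "jaw": -0.4}
    - {"slide": [-3.03, 2.96, -3.1], "rotation": [-0.43, 5.73, -1.29], "jaw": -0.4}
    - {"slide": [-3.03, 2.96, -3.1], "rotation": [-0.43, 5.73, -1.29], "jaw": -0.4}
    - {"slide": [-3.03, 2.96, -3.1], "rotation": [-0.43, 5.73, -1.29], "jaw": -0.4}
    - {"slide": [-3.03, 2.96, -3.1], "rotation": [-0.43, 5.73, -1.29], "jaw": -0.4}

```text
time_s: 12.35
position: [0.4599, -0.2504, 0.2979]
eef_rot: [-0.24, -3.131, -0.004]
ft_force: [-0.7, -0.9, -4.7]
opening: 0.0392
finger_force: 62.0
```

```bash
sed -i 's/^YF=.*/YF=-.152; FC=np.array([.555,-.031,0])/' h.py
python3 - <<'E'
from s import *
o=r.get_obs(); p,M=cur(); print(o['q'],o['ft_force'],o['opening'])
W=(F(0,0,.25),RF@Z(np.pi)); b,_=sim(o['q'],[W]*10); print(b,row(p,M,*W),row(*FK(b),*W))
E
```

```text
[ 1.23   0.54  -1.199  1.76   0.532  1.22   1.303] [-0.712 -0.895 -4.704] 0.03915369105697837
[ 0.698  0.625 -1.11   1.742  0.607  1.165  0.828] (array([-1.52,  5.78,  1.21]), array([ 0.02, -0.02, -0.01])) (array([-0., -0., -0.]), array([ 0., -0.,  0.]))
```

Call:
drive_tool:
  series:
    - {"slide": [-1.52, 5.78, 1.21], "rotation": [0, 0, 0], "jaw": -0.4}
    - {"slide": [-1.52, 5.78, 1.21], "rotation": [0, 0, 0], "jaw": -0.4}
    - {"slide": [-1.52, 5.78, 1.21], "rotation": [0, 0, 0], "jaw": -0.4}
    - {"slide": [-1.52, 5.78, 1.21], "rotation": [0, 0, 0], "jaw": -0.4}
    - {"slide": [-1.52, 5.78, 1.21], "rotation": [0, 0, 0], "jaw": -0.4}
    - {"slide": [-1.52, 5.78, 1.21], "rotation": [0, 0, 0], "jaw": -0.4}
    - {"slide": [-1.52, 5.78, 1.21], "rotation": [0, 0, 0], "jaw": -0.4}
    - {"slide": [-1.52, 5.78, 1.21], "rotation": [0, 0, 0], "jaw": -0.4}
    - {"slide": [-1.52, 5.78, 1.21], "rotation": [0, 0, 0], "jaw": -0.4}
    - {"slide": [-1.52, 5.78, 1.21], "rotation": [0, 0, 0], "jaw": -0.4}

```text
time_s: 13.35
position: [0.5557, -0.0317, 0.2512]
eef_rot: [-0.242, -3.132, -0.003]
ft_force: [-0.0, -0.0, -3.4]
opening: 0.0393
finger_force: 62.5
```

Run:
```python
from s import *
o=r.get_obs(); p,M=cur(); print(o['q'],o['ft_force'],o['opening'],row(p,M,F(0,0,.17),RF@Z(np.pi)))
for n in ('top','side'):
    k=r.capture(n); c=cloud(k)[k['depth']>0]; t=(c-p)@M
    g=t[(abs(t[:,2]-.023)<.006)&(abs(t[:,0])<.08)&(abs(t[:,1])<.09)]
    print(n,'panel in tool',cv2.minAreaRect(g[:,:2].astype(np.float32)*1000),np.median(g[:,2]))
    f=np.c_[(c-FC)@EX,(c-FC)@EY,c[:,2]]
    g=f[(abs(f[:,1])<.098)&(abs(f[:,2]-.1425)<.0035)&(abs(f[:,0])<.08)]
    print('rim',len(g),np.percentile(g[:,0],[.5,99.5]),np.percentile(g[:,1],[.5,99.5]))
    for s in (1,-1):
        u=f[(abs(f[:,1]*s-.105)<.02)&(abs(f[:,2]-.157)<.004)]; print('upr',s,len(u),np.percentile(u[:,0],[3,50,97]),np.percentile(u[:,1],[3,50,97]))
    for s in (1,-1):
        u=f[(abs(f[:,1]*s-.088)<.01)&(abs(f[:,2]-.172)<.004)&(abs(f[:,0]+.061)<.025)]; print('keep',s,len(u),u.mean(0))
    I=k['pixels']; u,v=map(int,proj(k,F(0,0,.17))); cv2.imwrite(f'pics/d_{n}.png',cv2.resize(I[v-75:v+75,u-100:u+100,::-1],None,fx=4,fy=4,interpolation=cv2.INTER_CUBIC))
```

```text
[ 0.7    0.625 -1.11   1.74   0.605  1.166  0.83 ] [-0.006 -0.045 -3.421] 0.03932149288596222 (array([0.02, 0.01, 2.03]), array([ 0.02, -0.  , -0.02]))
top panel in tool ((24.34273910522461, 36.82749557495117), (62.22331619262695, 57.48109817504883), 89.94357299804688) 0.022493482458526483
rim 373 [-0.074  0.024] [-0.016  0.097]
upr 1 91 [-0.025 -0.002  0.023] [0.099 0.105 0.111]Traceback (most recent call last):
  File "<stdin>", line 11, in <module>
    return _quantile_unchecked(
        a, q, axis, out, overwrite_input, method, keepdims, weights)
    return _ureduce(a,
                    func=_quantile_ureduce_func,
    ...<5 lines>...
                    overwrite_input=overwrite_input,
                    method=method)
    r = func(a, **kwargs)
    result = _quantile(arr,
                       quantiles=q,
    ...<2 lines>...
                       out=out,
                       weights=wgt)
    slices_having_nans = np.isnan(arr[-1, ...])
                                  ~~~^^^^^^^^^
IndexError: index -1 is out of bounds for axis 0 with size 0
```

Call:
drive_tool:
  series:
    - {"slide": [0.03, 0.01, 0.6], "rotation": [0, 0, 0], "jaw": -0.4}
    - {"slide": [0.03, 0.01, 1.2], "rotation": [0, 0, 0], "jaw": -0.4}
    - {"slide": [0.03, 0.01, 1.7], "rotation": [0, 0, 0], "jaw": -0.4}
    - {"slide": [0.03, 0.01, 1.9], "rotation": [0, 0, 0], "jaw": -0.4}
    - {"slide": [0.03, 0.01, 2.0], "rotation": [0, 0, 0], "jaw": -0.4}
    - {"slide": [0.03, 0.01, 2.08], "rotation": [0, 0, 0], "jaw": -0.4}
    - {"slide": [0.03, 0.01, 2.16], "rotation": [0, 0, 0], "jaw": -0.4}
    - {"slide": [0.03, 0.01, 2.16], "rotation": [0, 0, 0], "jaw": -0.4}

```text
time_s: 14.2
position: [0.5548, -0.0297, 0.165]
eef_rot: [0.239, 3.132, 0.003]
ft_force: [0.1, -0.4, -3.7]
opening: 0.0392
finger_force: 62.5
```

Call:
drive_tool:
  series:
    - {"slide": [0.01, -0.01, 0.04], "rotation": [0, 0, 0], "jaw": -0.4}
    - {"slide": [0.01, -0.01, 0.08], "rotation": [0, 0, 0], "jaw": -0.4}
    - {"slide": [0.01, -0.01, 0.1], "rotation": [0, 0, 0], "jaw": -0.4}
    - {"slide": [0.01, -0.01, 0.1], "rotation": [0, 0, 0], "jaw": -0.4}

```text
time_s: 14.6
position: [0.5543, -0.03, 0.1609]
eef_rot: [0.239, 3.132, 0.003]
ft_force: [-1.8, -0.1, -2.4]
opening: 0.0395
finger_force: 62.9
```

Call:
drive_tool:
  series:
    - {"slide": [0, 0, 0.02], "rotation": [0, 0, 0], "jaw": -0.4}
    - {"slide": [0, 0, 0.04], "rotation": [0, 0, 0], "jaw": -0.4}
    - {"slide": [0, 0, 0.04], "rotation": [0, 0, 0], "jaw": -0.4}

```text
time_s: 14.9
position: [0.5543, -0.0299, 0.1607]
eef_rot: [0.239, 3.132, 0.001]
ft_force: [-12.9, -3.4, 28.4]
opening: 0.0392
finger_force: 66.7
```

Call:
drive_tool:
  series:
    - {"slide": [0, 0, -0.02], "rotation": [0, 0, 0], "jaw": -0.05}
    - {"slide": [0, 0, -0.02], "rotation": [0, 0, 0], "jaw": 0.05}
    - {"slide": [0, 0, -0.02], "rotation": [0, 0, 0], "jaw": 0.2}
    - {"slide": [0, 0, -0.02], "rotation": [0, 0, 0], "jaw": 0.4}
    - {"slide": [0, 0, -0.02], "rotation": [0, 0, 0], "jaw": 0.5}
    - {"slide": [0, 0, -0.02], "rotation": [0, 0, 0], "jaw": 0.5}

```text
time_s: 15.5
position: [0.5543, -0.0299, 0.1599]
eef_rot: [-0.239, -3.132, -0.003]
ft_force: [0.7, 0.1, -0.3]
opening: 0.0641
finger_force: 0.0
```

Run:
```python
from s import *
o=r.get_obs(); print(o['position'],o['ft_force'],o['opening'],o['time_s'])
for n in ('side','top'):
    k=r.capture(n); c=cloud(k)[k['depth']>0]; f=np.c_[(c-FC)@EX,(c-FC)@EY,c[:,2]]
    m=(abs(f[:,0])<.05)&(abs(f[:,1])<.066)&(abs(f[:,2]-.139)<.012); g=f[m]; A=np.c_[g[:,:2],np.ones(len(g))]
    for _ in range(4):
        s=np.linalg.lstsq(A,g[:,2],rcond=None)[0]; e=abs(A@s-g[:,2]); A,g=A[e<.003],g[e<.003]
    print(n,len(g),'plane',s)
    u,v=map(int,proj(k,F(0,0,.17))); I=k['pixels']
    if n=='side': cv2.imwrite('pics/d_side.png',cv2.resize(I[v-65:v+65,u-80:u+80,::-1],None,fx=4.6,fy=4.6,interpolation=cv2.INTER_CUBIC))
```

```text
[ 0.554 -0.03   0.16 ] [ 0.704  0.14  -0.263] 0.0641443915027964 15.5
side 287 plane [-0.008 -0.011  0.139]
top 231 plane [-0.008  0.004  0.139]
```

View pics/d_side.png

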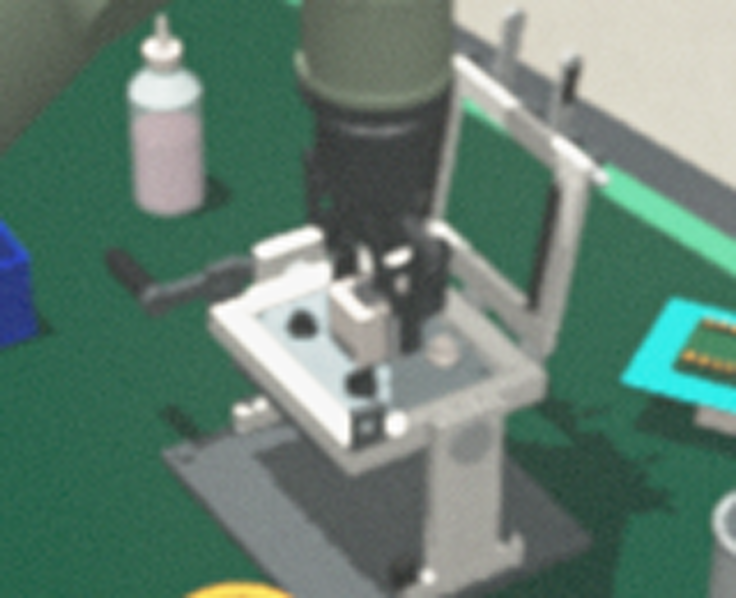

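Call:
drive_tool:
  series:
    - {"slide": [0, 0, -0.3], "rotation": [0, 0, 0], "jaw": 0.7}
    - {"slide": [0, 0, -1.0], "rotation": [0, 0, 0], "jaw": 1}
    - {"slide": [0, 0, -2.2], "rotation": [0, 0, 0], "jaw": 1}
    - {"slide": [0, 0, -3.4], "rotation": [0, 0, 0], "jaw": 1}
    - {"slide": [0, 0, -4.6], "rotation": [0, 0, 0], "jaw": 1}
    - {"slide": [0, 0, -5.8], "rotation": [0, 0, 0], "jaw": 1}
    - {"slide": [0, 0, -6.0], "rotation": [0, 0, 0], "jaw": 1}
    - {"slide": [0, 0, -6.0], "rotation": [0, 0, 0], "jaw": 1}

```text
time_s: 16.4
position: [0.5544, -0.03, 0.402]
eef_rot: [0.239, 3.13, 0.003]
ft_force: [0.0, -0.0, -1.3]
opening: 0.0855
finger_force: 0.0
```

```bash
cat > tabs.py <<'E'
from s import *
def tabs():
    for n in ('side','top'):
        k=r.capture(n); c=cloud(k)[k['depth']>0]; f=np.c_[(c-FC)@EX,(c-FC)@EY,c[:,2]]
        for s in (1,-1):
            q=f[(f[:,1]*s>.015)&(f[:,1]*s<.05)&(f[:,2]>.294)&(f[:,2]<.35)&(f[:,0]>.08)&(f[:,0]<.15)]
            print(n,s,len(q),np.percentile(q,[3,50,97],axis=0).tolist() if len(q)>3 else '')
        b=f[(abs(f[:,1])<.08)&(abs(f[:,1])>.06)&(f[:,2]>.19)&(f[:,2]<.27)&(f[:,0]>.03)&(f[:,0]<.15)]
        if len(b)>9: pl=np.polyfit(b[:,2],b[:,0],1); print(n,len(b),'theta',np.pi/2+np.arctan(pl[0]),np.polyval(pl,[.2,.28]))
        for q in r.landmark_of(k,'tabs')[:1]: print('net',q['confidence'],w(k,q['uv'],None), q['uv'], proj(k,F(.116,0,.318)))
if __name__=='__main__':
    o=r.get_obs(); print(o['q'],o['position'],o['time_s']); tabs()
E
python3 tabs.py
python3 - <<'E'
from s import *
o=r.get_obs(); p,M=cur(); q=o['q']
RFB=RF@Z(np.pi)
def tp(th,ahead=.003,tilt=0,r_=.177,h=.016):
    x=.075-r_*np.cos(th)+h*np.sin(th); z=.144+r_*np.sin(th)+h*np.cos(th)
    Rt=R.from_rotvec(EY*-tilt).as_matrix()@RFB; return F(x,0,z)+Rt[:,2]*ahead, Rt
T0=tp(1.7); up=(T0[0]+[0,0,.08],T0[1]); a,_=sim(q,[up]*8); b,_=sim(a,[T0]*6); print(a,b)
for tl in (0,.5,.8):
    tr=[tp(1.7*(1-t),tilt=tl*t) for t in np.linspace(0,1,41)]
    c,t=sim(b,tr+[tr[-1]]*3); print(tl,c,row(*FK(c),*tr[-1]), max((abs(np.diff(t,axis=0))/.1/VM).max(1)))
print(tp(0.,tilt=.5))
E
```

```text
[ 0.753  0.491 -1.199  1.525  0.459  1.436  0.953] [ 0.554 -0.03   0.402] 16.4
side 1 58 [[0.11186859150370737, 0.01996520210318258, 0.2964849580913543], [0.12072879109547602, 0.026883265770601635, 0.3151152436892517], [0.1301227421993458, 0.032282405404973576, 0.33221811293301123]]
side -1 64 [[0.11101506146251665, -0.04409737970591375, 0.29500109246374734], [0.11973348020894335, -0.03543950717713075, 0.313266725698697], [0.13074858031303788, -0.030021163555986826, 0.33214898785334024]]
side 208 theta 1.7522070502554579 [0.086 0.1  ]
net 0.87 [ 1.768  1.027 -0.664] [353.9, 162.7] [350.981 157.371]
top 1 0 
top -1 0 
[ 0.555  0.68  -1.09   1.219  0.591  1.565  0.991] [ 0.571  0.733 -1.069  1.349  0.635  1.42   0.944]
0 [ 0.712  0.604 -1.082  2.08   0.705  0.884  0.639] (array([-0., -0., -0.]), array([ 0., -0.,  0.])) 0.12963694685706442
0.5 [ 0.577  0.416 -0.94   2.417  1.639  0.515 -0.337] (array([ 0.33, -0.06, -0.05]), array([-0.01, -0.04, -0.  ])) 0.5097932220017575
0.8 [ 0.544  0.536 -0.993  2.405  2.067  0.799 -0.699] (array([ 2.12, -0.52, -1.03]), array([-0.06, -0.29, -0.  ])) 0.6894637746813516
(array([ 0.456, -0.016,  0.157]), array([[-0.867,  0.151,  0.474],
       [ 0.133,  0.988, -0.073],
       [-0.479, -0.   , -0.878]]))
```

Call:
drive_tool:
  series:
    - {"slide": [-1.2, -0.02, 0], "rotation": [0, 0, 0], "jaw": 1}
    - {"slide": [-2.4, -0.02, 0], "rotation": [0, 0, 0], "jaw": 1}
    - {"slide": [-3.0, -0.02, 0], "rotation": [0, 0, 0], "jaw": 1}
    - {"slide": [-3.0, -0.02, 0], "rotation": [0, 0, 0], "jaw": 1}
    - {"slide": [-3.0, -0.02, 0.5], "rotation": [0, 0, 0], "jaw": 1}
    - {"slide": [-3.0, -0.02, 1.0], "rotation": [0, 0, 0], "jaw": 1}

```text
time_s: 17.2
position: [0.6724, -0.0487, 0.3587]
eef_rot: [-0.238, -3.132, -0.004]
ft_force: [0.1, 0.4, -0.4]
opening: 0.0851
finger_force: 0.0
```

Run:
```python
from s import *
o=r.get_obs(); p,M=cur(); print(o['q'],o['time_s'],(p-FC)@EX,(p-FC)@EY)
for n in ('side','top'):
    k=r.capture(n); c=cloud(k)[k['depth']>0]; f=np.c_[(c-FC)@EX,(c-FC)@EY,c[:,2]]
    for s in (1,-1):
        q=f[(f[:,1]*s>.015)&(f[:,1]*s<.04)&(f[:,2]>.294)&(f[:,2]<.345)&(f[:,0]>.08)&(f[:,0]<.16)]
        print(n,s,len(q),np.percentile(q,[3,50,97],axis=0).tolist() if len(q)>3 else '')
    u,v=map(int,proj(k,F(.12,0,.33))); I=k['pixels']
    if n=='side': cv2.imwrite('pics/e_side.png',cv2.resize(I[v-50:v+70,u-70:u+70,::-1],None,fx=5,fy=5,interpolation=cv2.INTER_CUBIC))
```

```text
[ 0.56   0.711 -1.081  1.267  0.613  1.505  0.975] 17.2 0.11868275178132986 0.0002369178173001195
side 1 58 [[0.1109802254056148, 0.0207273776249291, 0.2962940822742797], [0.12086196556074055, 0.02702280545985579, 0.31406282156996584], [0.12862899157276755, 0.03216099353646188, 0.33171475310519544]]
side -1 53 [[0.11085303785543622, -0.03901714561900602, 0.2958113547026295], [0.1195162369571779, -0.03569095973959697, 0.3169967574213637], [0.12919879482688715, -0.028127567034906667, 0.3325766346475737]]
top 1 42 [[0.10908732250883618, 0.028301292597225594, 0.294639183181487], [0.1150086167556797, 0.029910117789766634, 0.31569705182951824], [0.1226547996957295, 0.03315571017811669, 0.33492433568340685]]
top -1 0
```

View pics/e_side.png

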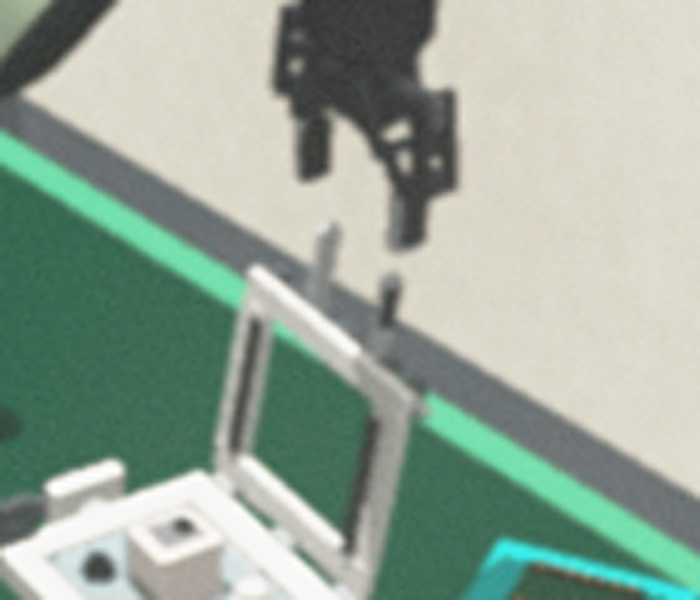

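Call:
drive_tool:
  series:
    - {"slide": [0, 0, 0.6], "rotation": [0, 0, 0], "jaw": 1}
    - {"slide": [0, 0, 1.1], "rotation": [0, 0, 0], "jaw": 1}
    - {"slide": [0, 0, 1.19], "rotation": [0, 0, 0], "jaw": 1}
    - {"slide": [0, 0, 1.19], "rotation": [0, 0, 0], "jaw": 0.6}
    - {"slide": [0, 0, 1.19], "rotation": [0, 0, 0], "jaw": 0.2}
    - {"slide": [0, 0, 1.19], "rotation": [0, 0, 0], "jaw": -0.1}
    - {"slide": [0, 0, 1.19], "rotation": [0, 0, 0], "jaw": -0.1}
    - {"slide": [0, 0, 1.19], "rotation": [0, 0, 0], "jaw": -0.1}
    - {"slide": [0, 0, 1.19], "rotation": [0, 0, 0], "jaw": -0.1}
  grip_force: 40

```text
time_s: 18.2
position: [0.6737, -0.0489, 0.3147]
eef_rot: [0.239, 3.129, 0.004]
ft_force: [3.0, 0.5, 7.9]
opening: 0.044
finger_force: 41.3
```

Run:
```python
from s import *
o=r.get_obs(); p,M=cur(); print(o['q'],o['opening'],o['finger_force'])
P0=p.copy(); z0=((p-FC)@EX,p[2]); print(z0)
G=np.array([z0[0],z0[1]+.005]) # grasp point x,z (fixture)
H=np.array([.075,.144]); d=G-H; print('radius',np.hypot(*d),'expect',np.hypot(.177,.016),'theta',np.arctan2(d[1],-d[0])-np.arctan2(.016,.177))
```

```text
[ 0.566  0.742 -1.069  1.334  0.641  1.423  0.947] 0.04400880276985966 41.32992446422577
(np.float64(0.12005309956330192), np.float64(0.3146865999699892))
radius 0.1813713405951332 expect 0.1777216925420192 theta 1.7316766078725678
```

Run:
```python
import numpy as np
rho=.1814; a0=1.8218
for th in list(np.linspace(1.73,.83,16)[1:])+[.6,.4,.2,.1,.05,0]:
    a=th+.0901; dx=-rho*(np.cos(a)-np.cos(a0)); dz=rho*(np.sin(a)-np.sin(a0)); print(round(th,2),round(-dx/.04,2),round(-dz/.04,2))
```

```text
1.67 0.27 -0.06
1.61 0.54 -0.1
1.55 0.81 -0.13
1.49 1.08 -0.14
1.43 1.36 -0.14
1.37 1.63 -0.11
1.31 1.9 -0.08
1.25 2.16 -0.02
1.19 2.43 0.05
1.13 2.68 0.13
1.07 2.94 0.24
1.01 3.18 0.35
0.95 3.42 0.48
0.89 3.65 0.63
0.83 3.87 0.78
0.6 4.62 1.51
0.4 5.13 2.26
0.2 5.47 3.1
0.1 5.58 3.54
0.05 5.62 3.76
0 5.64 3.98
```

Call:
drive_tool:
  series:
    - {"slide": [0.27, 0, -0.06], "rotation": [0, 0, 0], "jaw": -0.1}
    - {"slide": [0.54, 0, -0.1], "rotation": [0, 0, 0], "jaw": -0.1}
    - {"slide": [0.81, 0, -0.13], "rotation": [0, 0, 0], "jaw": -0.1}
    - {"slide": [1.08, 0, -0.14], "rotation": [0, 0, 0], "jaw": -0.1}
    - {"slide": [1.36, 0, -0.14], "rotation": [0, 0, 0], "jaw": -0.1}
    - {"slide": [1.63, 0, -0.11], "rotation": [0, 0, 0], "jaw": -0.1}
    - {"slide": [1.9, 0, -0.08], "rotation": [0, 0, 0], "jaw": -0.1}
    - {"slide": [2.16, 0, -0.02], "rotation": [0, 0, 0], "jaw": -0.1}
    - {"slide": [2.43, 0, 0.05], "rotation": [0, 0, 0], "jaw": -0.1}
    - {"slide": [2.68, 0, 0.13], "rotation": [0, 0, 0], "jaw": -0.1}
    - {"slide": [2.94, 0, 0.24], "rotation": [0, 0, 0], "jaw": -0.1}
    - {"slide": [3.18, 0, 0.35], "rotation": [0, 0, 0], "jaw": -0.1}
    - {"slide": [3.42, 0, 0.48], "rotation": [0, 0, 0], "jaw": -0.1}
    - {"slide": [3.65, 0, 0.63], "rotation": [0, 0, 0], "jaw": -0.1}
    - {"slide": [3.87, 0, 0.78], "rotation": [0, 0, 0], "jaw": -0.1}

```text
time_s: 19.7
position: [0.5199, -0.0255, 0.2824]
eef_rot: [0.239, 3.131, 0.002]
ft_force: [0.8, -0.2, 1.5]
opening: 0.0443
finger_force: 40.7
```

Run:
```python
from s import *
o=r.get_obs(); p,M=cur(); print(o['q'],o['opening'],o['finger_force'],o['ft_force'],((p-FC)@EX,(p-FC)@EY,p[2]))
k=r.capture('side'); c=cloud(k)[k['depth']>0]
u,v=map(int,proj(k,F(0,0,.22))); I=k['pixels']; cv2.imwrite('pics/g_side.png',cv2.resize(I[v-60:v+60,u-70:u+70,::-1],None,fx=5,fy=5,interpolation=cv2.INTER_CUBIC))
f=np.c_[(c-FC)@EX,(c-FC)@EY,c[:,2]]
b=f[(abs(f[:,1])<.08)&(abs(f[:,1])>.055)&(f[:,2]>.18)&(f[:,2]<.29)&(f[:,0]>-.03)&(f[:,0]<.1)]
pl=np.polyfit(b[:,0],b[:,2],1); print(len(b),'theta',-np.arctan(pl[0]))
```

```text
[ 0.774  0.544 -1.183  1.792  0.544  1.18   0.842] 0.044331301836798176 40.65246284008026 [ 0.753 -0.238  1.492] (np.float64(-0.035571041242995), np.float64(0.0001638441998186707), np.float64(0.28239155006351235))
96 theta 0.8545543253201956
```

View pics/g_side.png

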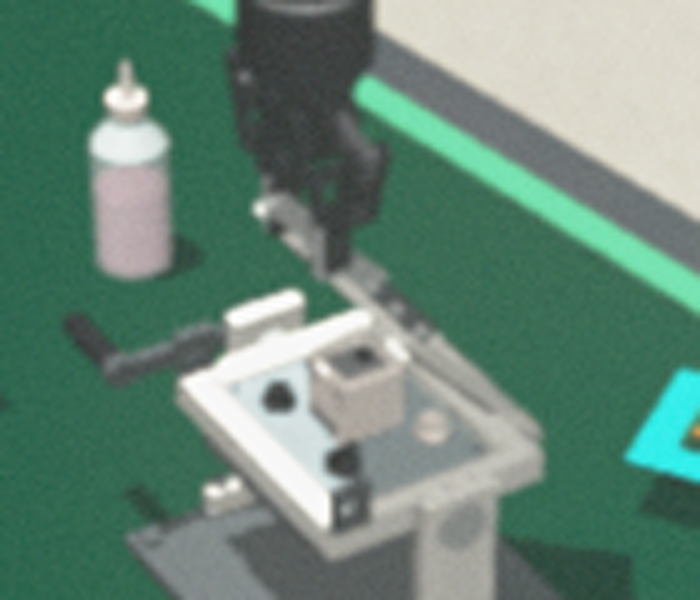

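Call:
drive_tool:
  series:
    - {"slide": [0.2, 0, 0.17], "rotation": [0, 0, 0], "jaw": -0.1}
    - {"slide": [0.39, 0, 0.35], "rotation": [0, 0, 0], "jaw": -0.1}
    - {"slide": [0.58, 0, 0.54], "rotation": [0, 0, 0], "jaw": -0.1}
    - {"slide": [0.75, 0, 0.73], "rotation": [0, 0, 0], "jaw": -0.1}
    - {"slide": [0.9, 0, 0.91], "rotation": [0, 0, 0], "jaw": -0.1}
    - {"slide": [1.03, 0, 1.09], "rotation": [0, 0, 0], "jaw": -0.1}
    - {"slide": [1.26, 0, 1.48], "rotation": [0, 0, 0], "jaw": -0.1}
    - {"slide": [1.45, 0, 1.89], "rotation": [0, 0, 0], "jaw": -0.1}
    - {"slide": [1.6, 0, 2.32], "rotation": [0, 0, 0], "jaw": -0.1}
    - {"slide": [1.67, 0, 2.54], "rotation": [0, 0, 0], "jaw": -0.1}
    - {"slide": [1.71, 0, 2.76], "rotation": [0, 0, 0], "jaw": -0.1}
    - {"slide": [1.74, 0, 2.93], "rotation": [0, 0, 0], "jaw": -0.1}
    - {"slide": [1.76, 0, 3.06], "rotation": [0, 0, 0], "jaw": -0.1}
    - {"slide": [1.76, 0, 3.06], "rotation": [0, 0, 0], "jaw": -0.1}

```text
time_s: 21.15
position: [0.4502, -0.0147, 0.1592]
eef_rot: [-0.239, -3.132, -0.001]
ft_force: [-9.7, -3.8, 23.5]
opening: 0.0436
finger_force: 46.0
```

```bash
cat > cov.py <<'E'
from s import *
o=r.get_obs(); p,M=cur(); print(o['time_s'],o['opening'],o['ft_force'],((p-FC)@EX,(p-FC)@EY,p[2]))
for n in ('side','top'):
    k=r.capture(n); c=cloud(k)[k['depth']>0]; f=np.c_[(c-FC)@EX,(c-FC)@EY,c[:,2]]
    g=f[(abs(f[:,1])<.078)&(abs(f[:,1])>.055)&(abs(f[:,0])<.065)&(f[:,2]>.14)&(f[:,2]<.19)]; 
    for _ in range(5):
        A=np.c_[g[:,:2],np.ones(len(g))]; s=np.linalg.lstsq(A,g[:,2],rcond=None)[0]; e=abs(A@s-g[:,2]); g=g[e<max(.0025,np.percentile(e,90))]
    print(n,len(g),'plane',s)
    t=f[(f[:,0]<-.08)&(f[:,0]>-.125)&(abs(f[:,1])<.045)&(f[:,2]>.145)&(f[:,2]<.185)]
    for s in(1,-1):
        q=t[t[:,1]*s>.01]; print('tab',s,len(q),np.percentile(q,[3,50,97],axis=0).tolist() if len(q)>3 else '')
E
python3 cov.py
```

```text
21.15 0.04361010234531014 [-9.729 -3.848 23.464] (np.float64(-0.10607198880699599), np.float64(0.00023022881149102373), np.float64(0.15916204202335138))
side 181 plane [-0.005 -0.003  0.151]
tab 1 76 [[-0.1183220485825994, 0.012273177454938451, 0.15096745821630458], [-0.10680432328122323, 0.018840546419308088, 0.16517200457419756], [-0.09149448434394797, 0.02671277772172721, 0.18221867403135328]]
tab -1 85 [[-0.11828412884602148, -0.04115011785570047, 0.15180873638538034], [-0.10896559899635633, -0.03225059851065189, 0.16483387860283072], [-0.08073892384041434, -0.022095828726712508, 0.18216454354365658]]
top 260 plane [0.001 0.008 0.152]
tab 1 0 
tab -1 0
```

Call:
drive_tool:
  series:
    - {"slide": [0, 0, 0], "rotation": [0, 0, 0], "jaw": 0.2}
    - {"slide": [0, 0, 0], "rotation": [0, 0, 0], "jaw": 0.4}
    - {"slide": [0, 0, 0], "rotation": [0, 0, 0], "jaw": 0.6}
    - {"slide": [0, 0, 0], "rotation": [0, 0, 0], "jaw": 1}
    - {"slide": [0, 0, 0], "rotation": [0, 0, 0], "jaw": 1}
    - {"slide": [0, 0, 0], "rotation": [0, 0, 0], "jaw": 1}
    - {"slide": [0, 0, -0.5], "rotation": [0, 0, 0], "jaw": 1}
    - {"slide": [0, 0, -1.5], "rotation": [0, 0, 0], "jaw": 1}
    - {"slide": [0, 0, -2.5], "rotation": [0, 0, 0], "jaw": 1}
    - {"slide": [0, 0, -2.5], "rotation": [0, 0, 0], "jaw": 1}

```text
time_s: 22.25
position: [0.4517, -0.0144, 0.2626]
eef_rot: [0.239, 3.127, 0.003]
ft_force: [0.6, -1.2, -1.2]
opening: 0.0854
finger_force: 0.0
```

```bash
python3 cov.py
python3 - <<'E'
from s import *
k=r.capture('top'); c=cloud(k)[k['depth']>0]; f=np.c_[(c-FC)@EX,(c-FC)@EY,c[:,2]]
q=f[(f[:,1]>.125)&(f[:,1]<.19)&(f[:,2]>.125)&(f[:,2]<.16)&(f[:,0]<-.07)]; print('grip',len(q),np.percentile(q,[2,50,98],axis=0))
o=r.get_obs(); p,M=cur(); print(o['q'])
RC=frame(DOWN,YF) ; RC2=frame(DOWN,YF+np.pi)
for nm,RR in(('y=+EX',RC),('y=-EX',RC2)):
    G0=F(-.095,.154,.135-.0); a,_=sim(o['q'],[(F(-.095,.154,.25),RR)]*16); b,_=sim(a,[(G0,RR)]*6)
    tr=[(F(-.095*np.cos(t),.154,.135+.095*np.sin(t)),RR) for t in np.linspace(0,np.pi,41)]
    d,t=sim(b,tr+[tr[-1]]*2); print(nm,a,b,d,row(*FK(d),*tr[-1]),np.min([(np.array(t)-LO).min(0),(HI-np.array(t)).min(0)],axis=0))
    print(row(p,M,F(-.095,.154,.25),RR))
k=r.capture('side'); u,v=map(int,proj(k,F(-.03,.03,.15))); I=k['pixels']; cv2.imwrite('pics/j_side.png',cv2.resize(I[v-60:v+60,u-70:u+70,::-1],None,fx=5,fy=5,interpolation=cv2.INTER_CUBIC))
E
```

```text
22.25 0.085442982295171 [ 0.559 -1.24  -1.178] (np.float64(-0.10460396904854732), np.float64(0.0007725961371495458), np.float64(0.2625717158191956))
side 206 plane [-0.013  0.002  0.151]
tab 1 59 [[-0.11975111187928712, 0.020146934747818545, 0.15111488827313774], [-0.09920828076909276, 0.02596660237128786, 0.16104299770785602], [-0.08144979796870762, 0.03254015441739687, 0.16850891529116613]]
tab -1 59 [[-0.11911022343480336, -0.042521008434371295, 0.151006173515538], [-0.09899080954869953, -0.03668248351097178, 0.16261536890913963], [-0.08188528507307588, -0.02995631923119786, 0.17169400167276308]]
top 268 plane [0.001 0.013 0.153]
tab 1 0 
tab -1 0 
grip 85 [[-0.104  0.144  0.135]
 [-0.098  0.164  0.141]
 [-0.088  0.179  0.145]]
[ 0.862  0.462 -1.241  1.983  0.504  1.057  0.81 ]
y=+EX [ 0.229  0.418 -0.809  1.88   0.358  0.994 -0.888] [ 0.132  0.576 -0.703  1.988  0.531  0.768 -1.038] [ 0.149  0.809 -0.658  1.503  0.547  1.019 -0.802] (array([-0.,  0.,  0.]), array([ 0., -0., -0.])) [2.706 0.817 0.74  0.442 1.688 0.608 1.482]
(array([-0.28,  3.86,  0.22]), array([ 0.01, -0.01, 14.99]))
y=-EX [ 0.573  0.77  -1.492  1.867  0.803  1.306  1.837] [ 0.486  0.898 -1.338  1.973  0.987  1.148  1.714] [ 0.407  1.061 -1.251  1.488  1.02   1.335  2.06 ] (array([-0., -0.,  0.]), array([-0., -0., -0.])) [2.384 1.069 0.091 0.457 2.132 0.536 0.452]
(array([-0.28,  3.86,  0.22]), array([  0.01,   0.01, -15.01]))
```

View pics/j_side.png

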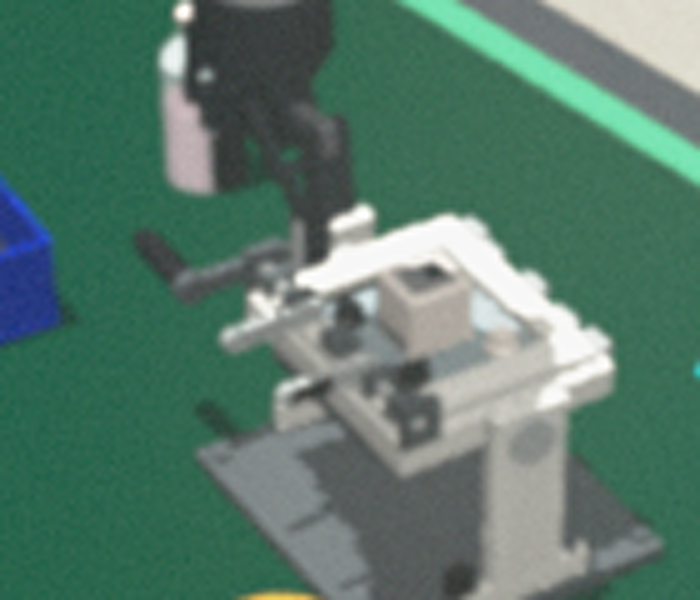

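Call:
drive_tool:
  series:
    - {"slide": [-0.28, 3.9, 0.22], "rotation": [0, 0, 15], "jaw": 1}
    - {"slide": [-0.28, 3.9, 0.22], "rotation": [0, 0, 15], "jaw": 1}
    - {"slide": [-0.28, 3.9, 0.22], "rotation": [0, 0, 15], "jaw": 1}
    - {"slide": [-0.28, 3.9, 0.22], "rotation": [0, 0, 15], "jaw": 1}
    - {"slide": [-0.28, 3.9, 0.22], "rotation": [0, 0, 15], "jaw": 1}
    - {"slide": [-0.28, 3.9, 0.22], "rotation": [0, 0, 15], "jaw": 1}
    - {"slide": [-0.28, 3.9, 0.22], "rotation": [0, 0, 15], "jaw": 1}
    - {"slide": [-0.28, 3.9, 0.22], "rotation": [0, 0, 15], "jaw": 1}
    - {"slide": [-0.28, 3.9, 0.22], "rotation": [0, 0, 15], "jaw": 1}
    - {"slide": [-0.28, 3.9, 0.22], "rotation": [0, 0, 15], "jaw": 1}
    - {"slide": [-0.28, 3.9, 0.22], "rotation": [0, 0, 15], "jaw": 1}
    - {"slide": [-0.28, 3.9, 0.22], "rotation": [0, 0, 15], "jaw": 1}
    - {"slide": [-0.28, 3.9, 0.22], "rotation": [0, 0, 15], "jaw": 1}
    - {"slide": [-0.28, 3.9, 0.22], "rotation": [0, 0, 15], "jaw": 1}

```text
time_s: 23.85
position: [0.4848, 0.1376, 0.2499]
eef_rot: [-2.379, -2.049, -0.001]
ft_force: [-0.2, -0.8, -0.1]
opening: 0.0854
finger_force: 0.0
```

Run:
```python
from s import *
p,M=cur(); print((p-FC)@EX,(p-FC)@EY,p[2],row(p,M,F(-.095,.155,.131),frame(DOWN,YF)))
k=r.capture('side'); c=cloud(k)[k['depth']>0]; f=np.c_[(c-FC)@EX,(c-FC)@EY,c[:,2]]
q=f[(f[:,1]>.125)&(f[:,1]<.19)&(f[:,2]>.125)&(f[:,2]<.16)&(f[:,0]<-.07)]; print('grip',len(q),np.percentile(q,[2,50,98],axis=0))
```

```text
-0.09494457095606329 0.1559956160073961 0.24990492266663483 (array([-0.03,  0.  ,  2.97]), array([-0.01, -0.02,  0.03]))
grip 57 [[-0.103  0.128  0.132]
 [-0.098  0.151  0.14 ]
 [-0.087  0.172  0.146]]
```

Call:
drive_tool:
  series:
    - {"slide": [0, 0, 1.0], "rotation": [0, 0, 0], "jaw": 1}
    - {"slide": [0, 0, 2.0], "rotation": [0, 0, 0], "jaw": 1}
    - {"slide": [0, 0, 2.7], "rotation": [0, 0, 0], "jaw": 1}
    - {"slide": [0, 0, 2.97], "rotation": [0, 0, 0], "jaw": 1}
    - {"slide": [0, 0, 2.97], "rotation": [0, 0, 0], "jaw": 0.4}
    - {"slide": [0, 0, 2.97], "rotation": [0, 0, 0], "jaw": -0.1}
    - {"slide": [0, 0, 2.97], "rotation": [0, 0, 0], "jaw": -0.5}
    - {"slide": [0, 0, 2.97], "rotation": [0, 0, 0], "jaw": -0.8}
    - {"slide": [0, 0, 2.97], "rotation": [0, 0, 0], "jaw": -1}
    - {"slide": [0, 0, 2.97], "rotation": [0, 0, 0], "jaw": -1}
    - {"slide": [0, 0, 2.97], "rotation": [0, 0, 0], "jaw": -1}
    - {"slide": [0, 0, 2.97], "rotation": [0, 0, 0], "jaw": -1}
  grip_force: 80

```text
time_s: 25.1
position: [0.484, 0.138, 0.1321]
eef_rot: [-2.382, -2.045, -0.0]
ft_force: [-10.6, 1.2, 11.5]
opening: 0.0148
finger_force: 77.9
```

Run:
```python
from s import *
o=r.get_obs(); p,M=cur(); print((p-FC)@EX,(p-FC)@EY,p[2],o['ft_force'],o['opening'],o['wrist_torque'])
print(M.T@EX, M.T@np.array([0,0,1.]))
for i in range(1,34):
    t=i*np.pi/32; print(i,round(.095*(1-np.cos(t))/.04,2),round(-.095*np.sin(t)/.04,2),end=' | ')
```

```text
-0.095780811895403 0.1563388006031136 0.1320621156478885 [-10.636   1.211  11.487] 0.014788016123919447 [ 0.135  2.24  -0.076]
[-0.     1.    -0.001] [ 0.001 -0.001 -1.   ]
1 0.01 -0.23 | 2 0.05 -0.46 | 3 0.1 -0.69 | 4 0.18 -0.91 | 5 0.28 -1.12 | 6 0.4 -1.32 | 7 0.54 -1.51 | 8 0.7 -1.68 | 9 0.87 -1.84 | 10 1.06 -1.97 | 11 1.26 -2.09 | 12 1.47 -2.19 | 13 1.69 -2.27 | 14 1.91 -2.33 | 15 2.14 -2.36 | 16 2.37 -2.38 | 17 2.61 -2.36 | 18 2.84 -2.33 | 19 3.06 -2.27 | 20 3.28 -2.19 | 21 3.49 -2.09 | 22 3.69 -1.97 | 23 3.88 -1.84 | 24 4.05 -1.68 | 25 4.21 -1.51 | 26 4.35 -1.32 | 27 4.47 -1.12 | 28 4.57 -0.91 | 29 4.65 -0.69 | 30 4.7 -0.46 | 31 4.74 -0.23 | 32 4.75 -0.0 | 33 4.74 0.23 |
```

Call:
drive_tool:
  series:
    - {"slide": [0, 0.01, -0.23], "rotation": [0, 0, 0], "jaw": -1}
    - {"slide": [0, 0.05, -0.46], "rotation": [0, 0, 0], "jaw": -1}
    - {"slide": [0, 0.1, -0.69], "rotation": [0, 0, 0], "jaw": -1}
    - {"slide": [0, 0.18, -0.91], "rotation": [0, 0, 0], "jaw": -1}
    - {"slide": [0, 0.28, -1.12], "rotation": [0, 0, 0], "jaw": -1}
    - {"slide": [0, 0.4, -1.32], "rotation": [0, 0, 0], "jaw": -1}
    - {"slide": [0, 0.54, -1.51], "rotation": [0, 0, 0], "jaw": -1}
    - {"slide": [0, 0.7, -1.68], "rotation": [0, 0, 0], "jaw": -1}

```text
time_s: 25.9
position: [0.5101, 0.134, 0.1982]
eef_rot: [-2.379, -2.044, 0.004]
ft_force: [-16.2, 6.5, -8.2]
opening: 0.0145
finger_force: 80.3
```

Run:
```python
from s import *
o=r.get_obs(); p,M=cur(); print((p-FC)@EX,(p-FC)@EY,p[2],o['ft_force'],o['opening'],o['wrist_torque'])
x=(p-FC)@EX; print('radius of grasp pt',np.hypot(x,p[2]+.005-.135),np.arctan2(p[2]+.005-.135,-x))
```

```text
-0.06939079992154813 0.15630598386337313 0.19824589454107155 [-16.211   6.533  -8.153] 0.014480313405133415 [ 1.265  3.341 -0.097]
radius of grasp pt 0.09732720706700354 0.7770800402469121
```

Call:
drive_tool:
  series:
    - {"slide": [0, 0.17, -0.16], "rotation": [0, 0, 0], "jaw": -1}
    - {"slide": [0, 0.36, -0.29], "rotation": [0, 0, 0], "jaw": -1}
    - {"slide": [0, 0.56, -0.41], "rotation": [0, 0, 0], "jaw": -1}
    - {"slide": [0, 0.77, -0.51], "rotation": [0, 0, 0], "jaw": -1}
    - {"slide": [0, 0.99, -0.59], "rotation": [0, 0, 0], "jaw": -1}
    - {"slide": [0, 1.21, -0.65], "rotation": [0, 0, 0], "jaw": -1}
    - {"slide": [0, 1.44, -0.68], "rotation": [0, 0, 0], "jaw": -1}
    - {"slide": [0, 1.67, -0.7], "rotation": [0, 0, 0], "jaw": -1}
    - {"slide": [0, 1.91, -0.68], "rotation": [0, 0, 0], "jaw": -1}
    - {"slide": [0, 2.14, -0.65], "rotation": [0, 0, 0], "jaw": -1}
    - {"slide": [0, 2.36, -0.59], "rotation": [0, 0, 0], "jaw": -1}
    - {"slide": [0, 2.58, -0.51], "rotation": [0, 0, 0], "jaw": -1}
    - {"slide": [0, 2.79, -0.41], "rotation": [0, 0, 0], "jaw": -1}
    - {"slide": [0, 2.99, -0.29], "rotation": [0, 0, 0], "jaw": -1}
    - {"slide": [0, 3.18, -0.16], "rotation": [0, 0, 0], "jaw": -1}
    - {"slide": [0, 3.35, 0], "rotation": [0, 0, 0], "jaw": -1}
    - {"slide": [0, 3.51, 0.17], "rotation": [0, 0, 0], "jaw": -1}
    - {"slide": [0, 3.65, 0.36], "rotation": [0, 0, 0], "jaw": -1}

```text
time_s: 27.7
position: [0.6562, 0.1118, 0.1847]
eef_rot: [-2.381, -2.045, -0.001]
ft_force: [-10.6, 1.6, 8.5]
opening: 0.0144
finger_force: 82.1
```

Run:
```python
from s import *
o=r.get_obs(); p,M=cur(); print((p-FC)@EX,(p-FC)@EY,p[2],o['ft_force'],o['opening'],o['wrist_torque'])
x=(p-FC)@EX; print('radius of grasp pt',np.hypot(x,p[2]+.005-.135),np.arctan2(p[2]+.005-.135,-x))
```

```text
0.07844262494898001 0.1565076794088529 0.18474464022244375 [-10.626   1.58    8.485] 0.014357719584257909 [ 0.333  2.268 -0.073]
radius of grasp pt 0.0956567877464592 2.5322814858087086
```

Call:
drive_tool:
  series:
    - {"slide": [0, 0.12, 0.2], "rotation": [0, 0, 0], "jaw": -1}
    - {"slide": [0, 0.22, 0.41], "rotation": [0, 0, 0], "jaw": -1}
    - {"slide": [0, 0.3, 0.63], "rotation": [0, 0, 0], "jaw": -1}
    - {"slide": [0, 0.35, 0.86], "rotation": [0, 0, 0], "jaw": -1}
    - {"slide": [0, 0.39, 1.09], "rotation": [0, 0, 0], "jaw": -1}
    - {"slide": [0, 0.4, 1.25], "rotation": [0, 0, 0], "jaw": -1}
    - {"slide": [0, 0.4, 1.32], "rotation": [0, 0, 0], "jaw": -1}
    - {"slide": [0, 0.4, 1.36], "rotation": [0, 0, 0], "jaw": -1}
    - {"slide": [0, 0.4, 1.36], "rotation": [0, 0, 0], "jaw": -1}

```text
time_s: 28.6
position: [0.672, 0.1095, 0.1318]
eef_rot: [-2.382, -2.045, -0.001]
ft_force: [-15.7, -0.4, 23.7]
opening: 0.0146
finger_force: 84.1
```

```bash
cat > e.py <<'E'
from s import *
o=r.get_obs(); p,M=cur(); print(o['time_s'],(p-FC)@EX,(p-FC)@EY,p[2],o['ft_force'],o['opening'])
for n in ('side','top'):
    k=r.capture(n); c=cloud(k)[k['depth']>0]; f=np.c_[(c-FC)@EX,(c-FC)@EY,c[:,2]]
    g=f[(abs(f[:,1])<.06)&(abs(f[:,0])<.04)&(f[:,2]>.11)&(f[:,2]<.17)]; A=np.c_[g[:,:2],np.ones(len(g))]
    print(n,len(g),np.histogram(g[:,2],np.arange(.11,.171,.005))[0])
    g=f[(abs(f[:,1])<.085)&(abs(f[:,0])<.07)&((abs(f[:,1])>.064)|(abs(f[:,0])>.048))&(f[:,2]>.11)&(f[:,2]<.17)]
    for _ in range(5):
        A=np.c_[g[:,:2],np.ones(len(g))]; s=np.linalg.lstsq(A,g[:,2],rcond=None)[0]; e=abs(A@s-g[:,2]); g=g[e<max(.0025,np.percentile(e,90))]
    print('tray back plane',s,len(g))
    for b in('bottle','tin','tape'):
        for q in r.landmark_of(k,b)[:1]: print(b,np.round(q['uv']),round(q['confidence'],2))
E
python3 e.py
```

```text
28.6 0.09439321447579668 0.15657897460959824 0.1317637068179289 [-15.689  -0.418  23.694] 0.014643894343110012
side 591 [  0   0   2  55 136 182 181  32   2   1   0   0]
tray back plane [ 0.007 -0.003  0.146] 567
bottle [270. 189.] 0.93
tin [401. 280.] 0.92
tape [288. 293.] 0.97
top 0 [0 0 0 0 0 0 0 0 0 0 0 0]
tray back plane [0.826 0.22  0.11 ] 82
bottle [149. 192.] 0.78
tin [373. 181.] 0.73
tape [287. 182.] 0.62
```

Call:
drive_tool:
  series:
    - {"slide": [0, 0, 0.04], "rotation": [0, 0, 0], "jaw": -1}
    - {"slide": [0, 0, 0.07], "rotation": [0, 0, 0], "jaw": -1}
    - {"slide": [0, 0, 0.07], "rotation": [0, 0, 0], "jaw": -1}

```text
time_s: 29.3
position: [0.6723, 0.1094, 0.1309]
eef_rot: [-2.384, -2.045, -0.002]
ft_force: [-25.2, -4.9, 49.3]
opening: 0.0144
finger_force: 87.2
```

Call:
drive_tool:
  series:
    - {"slide": [0, 0, -0.06], "rotation": [0, 0, 0], "jaw": -0.7}
    - {"slide": [0, 0, -0.06], "rotation": [0, 0, 0], "jaw": 0}
    - {"slide": [0, 0, -0.06], "rotation": [0, 0, 0], "jaw": 0.6}
    - {"slide": [0, 0, -0.06], "rotation": [0, 0, 0], "jaw": 1}
    - {"slide": [0, 0, -0.06], "rotation": [0, 0, 0], "jaw": 1}
    - {"slide": [0, 0, -0.06], "rotation": [0, 0, 0], "jaw": 1}
    - {"slide": [0, 0, -1], "rotation": [0, 0, 0], "jaw": 1}
    - {"slide": [0, 0, -2.2], "rotation": [0, 0, 0], "jaw": 1}
    - {"slide": [0, 0, -3.4], "rotation": [0, 0, 0], "jaw": 1}
    - {"slide": [0, -1, -4.5], "rotation": [0, 0, 0], "jaw": 1}
    - {"slide": [0, -2, -5], "rotation": [0, 0, 0], "jaw": 1}
    - {"slide": [0, -3, -5], "rotation": [0, 0, 0], "jaw": 1}
    - {"slide": [0, -4, -5], "rotation": [0, 0, 0], "jaw": 1}
    - {"slide": [0, -5, -5], "rotation": [0, 0, 0], "jaw": 1}
    - {"slide": [0, -5, -5], "rotation": [0, 0, 0], "jaw": 1}
    - {"slide": [0, -5, -5], "rotation": [0, 0, 0], "jaw": 1}

```text
time_s: 30.9
position: [0.4751, 0.1388, 0.3277]
eef_rot: [-2.384, -2.046, -0.003]
ft_force: [-0.0, 0.1, 0.1]
opening: 0.0858
finger_force: 0.0
```

```bash
python3 e.py
python3 - <<'E'
from s import *
for n in('side','top'):
    k=r.capture(n); c=cloud(k)[k['depth']>0]; f=np.c_[(c-FC)@EX,(c-FC)@EY,c[:,2]]
    q=f[(f[:,1]>.135)&(f[:,1]<.185)&(f[:,2]>.10)&(f[:,2]<.17)&(abs(f[:,0]-.095)<.03)]; print('grip',len(q),np.percentile(q,[2,50,98],axis=0).tolist())
    q=f[(abs(f[:,1])<.05)&(f[:,0]>.08)&(f[:,0]<.125)&(f[:,2]>.08)&(f[:,2]<.15)]
    for s in(1,-1):
        t=q[q[:,1]*s>0]; print('tab',s,len(t),np.percentile(t,[3,50,97],axis=0).tolist() if len(t)>3 else '')
E
```

```text
30.9 -0.10473190162164464 0.15571026704916746 0.32768619734566046 [-0.036  0.109  0.056] 0.08579656852543087
side 596 [  0   0   2  45 152 211 145  36   4   1   0   0]
tray back plane [0.001 0.003 0.146] 570
tin [400. 278.] 0.58
tape [288. 296.] 0.89
top 1478 [  0   0   4 223 464 449 306  32   0   0   0   0]
tray back plane [0.002 0.    0.147] 1215
tin [372. 184.] 0.86
tape [316. 290.] 0.88
grip 47 [[0.08546904636364368, 0.13563369432363462, 0.12774685073102532], [0.0921581695246404, 0.15355551319639038, 0.14007093023051587], [0.10083688171399867, 0.17397115792209358, 0.14656133402083202]]
tab 1 8 [[0.10802596330639666, 0.021353713353220335, 0.10307241443949224], [0.11453964264593453, 0.025699707684116134, 0.10961427424470405], [0.12039559344951876, 0.02953153282034006, 0.11896376277744383]]
tab -1 18 [[0.10325055572025224, -0.038265506363552554, 0.09740650898039194], [0.11186879967297222, -0.03524202135723917, 0.10971623043479217], [0.12028850461236583, -0.03201748547567336, 0.11324938438565019]]
grip 113 [[0.08613534032206882, 0.13585719700366802, 0.13371626786932297], [0.09149406415453597, 0.15676939396644826, 0.14157117841792766], [0.10148491862519066, 0.17883532098438845, 0.14620348091405166]]
tab 1 34 [[0.08708154393772138, 0.02848917828930671, 0.10032727677137598], [0.10298790065640098, 0.03059468138750787, 0.1120189912590347], [0.11832741127125875, 0.03399825451692985, 0.11507829271061838]]
tab -1 28 [[0.08803721105678752, -0.034244286151393494, 0.10440685585450629], [0.10081125943527411, -0.03175492407093981, 0.11150587815664925], [0.11915774068083773, -0.028969064907238766, 0.11587469700758025]]
```

Run:
```python
from s import *
o=r.get_obs(); print(o['joint_vel'],o['time_s'])
for n in('side','top'):
    k=r.capture(n); c=cloud(k)[k['depth']>0]
    for b,x,y in (('bottle',.665,.335),('tin',.655,-.265),('tape',.384,-.105)):
        q=c[(np.hypot(c[:,0]-x,c[:,1]-y)<.08)&(c[:,2]>.01)]; print(n,b,len(q),q.mean(0) if len(q) else '',q[:,2].max() if len(q) else '')
    print([(q['box'],q['confidence']) for q in r.spot_in(k,'bottle')[:2]])
    save(k,'end_'+n)
a=cv2.imread('pics/top0.png').astype(int); b=cv2.imread('pics/end_top.png').astype(int); print('bottle region diff',abs(a-b)[165:205,120:165].mean(), 'table ref',abs(a-b)[100:140,180:240].mean())
```

```text
[ 0.    -0.004 -0.001  0.    -0.    -0.     0.   ] 31.4
side bottle 478 [0.668 0.333 0.074] 0.15918952849702306
side tin 719 [ 0.667 -0.289  0.057] 0.0821262059989254
side tape 756 [ 0.381 -0.114  0.03 ] 0.13161204576357033
[([318.8, 234.8, 92.2, 105.4], 0.65), ([271.9, 174.9, 21.6, 38.6], 0.6)]
top bottle 0  
top tin 736 [ 0.672 -0.273  0.068] 0.08343046455878778
top tape 528 [ 0.395 -0.107  0.035] 0.050996425967077874
[]
bottle region diff 91.15148148148148 table ref 4.070416666666667
```

```bash
python3 -c "
from station import r
print(r.finish_job())"
```

```text
the job is handed in; nothing more can be done
None
```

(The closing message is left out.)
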